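Clear the camera slide and wind the carriage to its mark

ROBOT

A 6-joint arm with a two-finger parallel gripper is mounted at the origin on the work surface. World frame = base frame: x ahead of the robot, y to its left, z up, the work surface at z = 0. Lengths are in m, angles in rad, forces in N, time in s.
With the tool pointing down it reaches from about 0.25 to 0.8 m from the base axis. Payload 3.9 kg.
Tool frame: the origin (TCP) lies on the centre line of the jaws, within the pads' length; the fingertips stand 8 mm ahead of it and the grasp point (between the pads) lies 11 mm behind it; z points along the fingers, y is the direction in which the jaws open and shut (so a half turn about z gives the same grasp; the last joint's range is limited). The gripper opens to 85 mm and grips with 20 to 120 N. Pads are 22 mm wide; open, the fingers measure 114 mm over their backs; the gripper's body (76 mm by 85 mm) begins 54 mm behind the grasp point. The pads swing forward as they close: fully open they stand 13 mm farther back than shut.
Start: joints at [1.314, 0.26, -0.138, 1.173, 0, 1.571], TCP at [0.133, 0.508, 0.239] pointing down, gripper open.
Joint ranges: [-2.78, 2.78], [-0.83, 1.72], [-1.28, 1.37], [-1.9, 2.12], [-1.57, 1.48], [-3.14, 3.14]. Speed limits (rad/s): [2.57, 2.57, 3.14, 3.14, 3.14, 3.14].

INTERFACE

Orientations are given as a unit quaternion [w, x, y, z].
In Python, from cell import sensors, cams, order, nets gives the robot as it stands.
- The arm moves only by the shell command python3 -m jog 'ROWS' [OPENING]. ROWS is JSON, a list of rows, each a list of 2 entries, a list of its own where there are three numbers: the shift along the tool's x, y, z in units of 60 mm (1.0 is 60 mm), then the turn about the tool's z in rad. A call has 1 to 8 rows; each row shifts and turns the commanded pose from where the row before left it, along the tool's axes as they then stand; what a row does not reach is not made up. A row lasts 1/8 s, in which the tool goes at most 62.5 mm and 10.7 degrees, less where a joint would pass 70% of its speed; a pose out of reach is approached as far as the arm can. A call is refused whole if a number of a shift passes 1 or a number of a turn 0.188, either way. A call with a gripper value outside its range is refused whole. OPENING is the finger opening in mm, from 0 to 85.4, set as the call begins (- or left out, the last holds). The fingers move at their own pace and stop on an object; the grip force is fixed at half the most. Time passes only in rows, so rows that do not move let the fingers close. It gives the time, the measured TCP pose, the force and the opening at its end, in the units of the state.
- sensors.get_obs(): the state, without advancing time (a new reading comes with each control period).
- cams.capture(name): name is "side" or "top"; returns the picture (420x560x3 uint8, red, green, blue); there is no depth.
- cams.camera_params(name): a dict with "mtx" (3x3 intrinsics, pixels), "origin" and "orientation" of the camera in the world. Camera axes: x right, y down, z forward; pixel columns grow to the right and rows downward; lengths in m; the calibration is good to about 2 mm. A picture is of the moment at which its call begins. camera_params takes no time and is no camera call.
- order.finish_job(): hands the job in, once; it reports no verdict.
Trained networks look in the newest picture that a camera, given by its name, has taken for a name from the list of things; names that differ only in an ending like _2 or _b are one class to them, and where a whole thing is asked for, a point or a joint stands for the part that bears it (a point fixed in the world has none). Each returns a list of dicts, best first, with "score" (0 to 1); they miss things now and then, are a little off and sometimes report something else, mostly with a low value. They report only what shows in the picture. A call takes as long as a camera call. They do not tell look-alikes from the thing itself.
- nets.find_in(name, camera): "location" ([row, column] in pixels, amid what is visible of it).
- nets.tip_of(name, camera): "location" ([row, column] in pixels: a listed point, or the origin of a listed thing).
The state is a dict: "time": time; "qpos": joint angles; "dq": joint speeds; "effort": joint torques, N m; "position": TCP position; "tcp_rot": TCP orientation; "contact_force": force on the tool from outside, world axes, zero at the start; "moment": the same for the moment, N m; "gripper_width": opening from 0.0 (shut) to 1.0 (fully open).
Only numpy, scipy, OpenCV 4.12 (cv2) and the standard library are available. Lean on these libraries where they do the work, as an engineer would, in place of code of your own. Each camera call takes 0.05 s, during which the arm holds its last target.

TASK

First clear every part that was left lying on the bed of the camera slide into the green cork-lined tray. Then fit the removable crank onto the upright square shaft end and wind the camera carriage with it (never by pushing the carriage or twisting the shaft directly) until its yellow pointer lines up with the white line on the red marker block. Finally take the crank off and stand it back upright on the middle of its cork pad, leaving the carriage at the mark and everything else on the table undisturbed.

Things in the scene. Friction and masses are not known exactly. Their poses are not given: they have to be found in the camera images.
- slide: Camera slide, fixed: aluminium bed 160 mm (x) by 600 mm (y), top 12 mm above the table. Origin on the table under the shaft axis, z up; the bed spans x -80 to 80, y -55 to 545 mm. Blue gearbox 90 x 90 mm about the origin, top at 46 mm. Two guide rods along y at x=40 and 66 mm, tops at 36 mm. Loose parts lie about x=-37, y=90 to 350 mm.
- screw_shaft: Square shaft end standing up out of the gearbox: 18 mm square, 34 mm tall, sides along its own x and y, top 6 mm tapering to 11 mm square. Origin on its axis at the gearbox top (46 mm above the table). Clockwise seen from above drives the carriage towards the gearbox (slide -y), 40 mm per full turn; the other way drives it back. Friction 0.2 N m; stays where it is left.
- shaft_top (a point): Centre of the top face of the square shaft end, 80 mm above the table; turns with the shaft.
- carriage: Carriage with black camera, 90 mm long along the slide, top about 82 mm above the table, lens towards slide -x. Origin at table level in its middle; at the start it is at slide y=455 mm, 100 to 160 mm away from the mark. Moved only by the shaft.
- pointer (a point): Front end of the yellow pointer (4 mm wide, 40 mm above the table) that sticks out of the carriage to slide -x.
- marker: Red marker block, 18 x 18 mm, 38 mm tall, with a white line across its top, fixed beside the bed on its -x side; same yaw as the slide.
- mark (a point): White line's bed-side end, on top of the red marker block. Axes are the slide's: the pointer is lined up when its y in this frame is 0. At the start the pointer is at y = +100 to +160 mm in this frame.
- crank: Loose crank, 0.43 kg, standing on its hub, balanced. Origin: centre of the hub underside, z up, arm along +x. Hub 44 x 44 mm, 38 tall, with a 21 mm square blind socket from below, 30 deep, sides along x and y (fits the shaft in four ways, 1.5 mm play a side, 10 deg slack). Arm 22 wide, z 28 to 38, to x=87. Counterweight 40 wide, to x=-51. Seated: underside 50 mm above the table, 4 above the gearbox.
- crank_grip (a point): Centre of the orange grip block on top of the hub, to lift the crank by: 40 mm (x) by 22 mm (y), from z=38 to 76 mm above the hub underside. Axes as the crank.
- crank_knob (a point): Middle of the black upright winding knob at the end of the crank arm, crank (70, 0, 65) mm: a 24 mm round sleeve from z=40 to 90 mm that spins freely about its own axis, so a gripper holding it can keep its heading while it travels round.
- crank_pad: Cork pad for the crank, 140 x 120 mm, 4 mm thick, fixed. Origin at the centre of its underside on the table.
- tray: Green tray with cork lining, fixed, 250 x 250 mm outside, walls 5 mm thick and 20 mm tall, cork floor at 7 mm. Origin at the centre of its underside.
- capacitor: Matte silver capacitor can, 50 mm diameter, 75 mm tall, 0.18 kg, standing. Origin at the centre of its underside. May be absent.
- lens_mount: Black lens mount: flange 64 mm diameter, 10 mm thick, and on it a barrel 46 mm diameter up to z=44 mm; 0.12 kg. Origin at the centre of its underside. May be absent.
- resistor_a: White ceramic resistor block, 68 (x) x 34 (y) x 40 (z) mm, 0.20 kg. Origin at the centre of its underside. May be absent.
- resistor_b: Second white ceramic resistor block, like resistor_a. May be absent.
- cleaner: Bystander: cleaner bottle, 44 mm diameter, 110 mm tall. Leave alone.
- screw_jar: Bystander: jar, 56 mm diameter, 70 mm tall. Leave alone.
- screwdriver: Bystander: screwdriver, 170 mm long, lying. Leave alone.
- tape_roll: Bystander: yellow tape roll, 90 mm diameter, 25 mm tall. Leave alone.
- fuse_box: Bystander: cardboard box, 60 x 100 x 35 mm. Leave alone.
- relay: Bystander: blue relay, 35 x 50 x 40 mm. Leave alone.
- spare_wrench: Bystander: spanner, 150 mm long, lying. Leave alone.
There are look-alikes about, which are no part of the job. Leave any pink look-alike of the resistor_b alone.

How it is judged:
By the outcome, as a careful person would: the job done as asked, in the order asked, and still so for the second after the job is handed in, with the robot touching nothing.
Of capacitor, lens_mount, resistor_a, resistor_b only 2 to 4 are there at a start; the rules pass over those that are not, and their reading is None.
At some moment in a run one of lens_mount, resistor_a, resistor_b may be knocked a few centimetres aside while the robot is not near it.
It also fails if it takes over 210 s, if anything falls off the work surface, if the arm or the gripper's body presses on something with over 40 N, if the wrist force passes 120 N, or if a joint passes its speed limit or range.

## Working session

There is one attempt and no reset: what is moved stays moved. The work goes in short steps, Python scripts to look and compute and a shell command to move; the robot and the scene stay as the last step left them, time stands still between calls to the robot, and variables do not carry over. Pictures are saved under pics/ and viewed, and the job is handed in when it is done.

```bash
ls; mkdir -p pics
python3 - <<'E'
from cell import sensors,cams
import cv2
print(sensors.get_obs())
for n in("side","top"):
    im=cams.capture(n); cv2.imwrite(f"pics/{n}0.png",im[:,:,::-1]); print(cams.camera_params(n))
E
```

```text
pics
{'time': 0.0, 'qpos': array([ 1.31402446e+00,  2.60711173e-01, -1.39403154e-01,  1.17270517e+00,
        3.37229432e-05,  1.57080141e+00]), 'dq': array([ 0.00028119,  0.00108346,  0.00016793, -0.00105207,  0.00046935,
       -0.00027222]), 'effort': array([ 4.07613970e-04, -4.05680931e+01,  2.53919506e+01,  1.86367024e-02,
        1.33534481e-04,  7.59127801e-06]), 'position': array([0.1331448 , 0.50712856, 0.23843777]), 'tcp_rot': array([-1.46237272e-04,  1.28036000e-01,  9.91769005e-01, -1.00110357e-03]), 'contact_force': array([ 1.70422866, -0.17404478, -0.53358904]), 'moment': array([0.01914653, 0.01056131, 0.03474185]), 'gripper_width': 1.0028895202285646}
{'mtx': array([[495.50242027,   0.        , 277.30854958],
       [  0.        , 495.50242027, 209.54081755],
       [  0.        ,   0.        ,   1.        ]]), 'origin': array([0.37988204, 1.05846376, 0.72861829]), 'orientation': array([ 0.0380552 , -0.09564129,  0.87861429, -0.46630621])}
{'mtx': array([[460.53660193,   0.        , 280.77479285],
       [  0.        , 460.53660193, 203.10773959],
       [  0.        ,   0.        ,   1.        ]]), 'origin': array([0.35730252, 0.11636491, 1.15434547]), 'orientation': array([ 0.05076988, -0.69550043,  0.71393431, -0.06324057])}
```

View pics/top0.png

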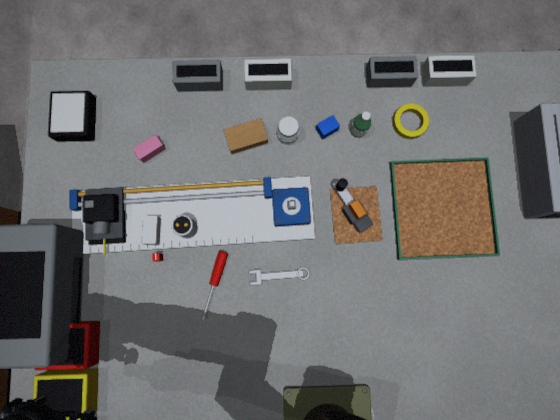

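View pics/side0.png

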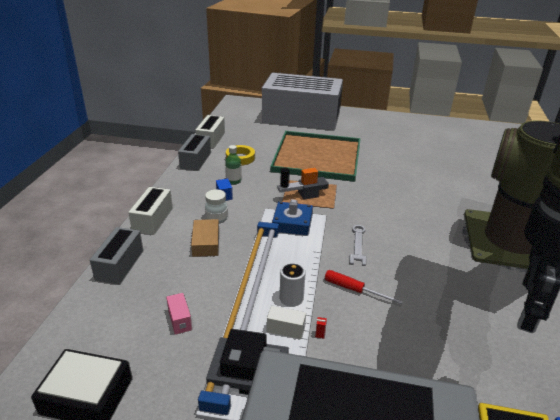

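The top view shows the slide bed at px (82–315, 180–250), with the resistor at (150,230) and the capacitor at (183,225) on it. The crank is on its pad at (352,212), the tray at (443,208), the marker at (157,257) and the pointer at (104,246). The pink block at (150,148) is the look-alike.

```bash
cat > h.py <<'E'
import numpy as np, cv2
from scipy.spatial.transform import Rotation as R
from cell import sensors,cams,nets
def cam(n):
    p=cams.camera_params(n); w,x,y,z=p["orientation"]
    return p["mtx"],np.array(p["origin"]),R.from_quat([x,y,z,w]).as_matrix()
def unp(n,rc,z):
    K,o,M=cam(n); d=M@np.linalg.inv(K)@np.array([rc[1],rc[0],1.]); return o+d*(z-o[2])/d[2]
def prj(n,P):
    K,o,M=cam(n); c=M.T@(np.array(P)-o); u=K@c; return np.array([u[1]/u[2],u[0]/u[2]])
def tri(a,b):
    A=[];B=[]
    for n,rc in(("top",a),("side",b)):
        K,o,M=cam(n); d=M@np.linalg.inv(K)@np.array([rc[1],rc[0],1.]); d/=np.linalg.norm(d)
        Q=np.eye(3)-np.outer(d,d); A.append(Q);B.append(Q@o)
    return np.linalg.solve(sum(A),sum(B))
def st():
    o=sensors.get_obs(); w,x,y,z=o["tcp_rot"]
    return o,np.array(o["position"]),R.from_quat([x,y,z,w]).as_matrix()
def shot(n,f,crop=None,k=1):
    im=cams.capture(n)
    o=im if crop is None else im[crop[0]:crop[1],crop[2]:crop[3]]
    o=cv2.resize(o,None,fx=k,fy=k,interpolation=cv2.INTER_CUBIC); cv2.imwrite(f"pics/{f}.png",o[:,:,::-1]); return im
def plan(target,yawdir=None):
    """target TCP xyz; yawdir: angle of tool y axis in world. Prints needed shift (current tool axes, units 60mm) and turn."""
    o,p,M=st(); d=M.T@(np.array(target)-p)/0.06
    t=None
    if yawdir is not None:
        cur=np.arctan2(M[1,1],M[0,1]); dw=(yawdir-cur+np.pi/2)%np.pi-np.pi/2
        t=-dw   # tool z down
    print("pos",p.round(4),"toolx",M[:,0].round(3),"tooly",M[:,1].round(3),"q6",o["qpos"][5].round(3),"shift",d.round(3),"turn",t)
E
python3 - <<'E'
from h import *
im={n:cams.capture(n) for n in("top","side")}
for name in ["slide","screw_shaft","shaft_top","carriage","pointer","marker","mark","crank","crank_grip","crank_knob","crank_pad","tray","capacitor","lens_mount","resistor_a"]:
    r={}
    for n in("top","side"):
        l=nets.tip_of(name,n); r[n]=l
        print(name,n,[(np.round(a["location"],1).tolist(),round(a["score"],2)) for a in l[:3]])
    if r["top"] and r["side"]: print("   tri",tri(r["top"][0]["location"],r["side"][0]["location"]).round(4))
E
```

```text
slide top [([210.2, 290.3], 0.81)]
slide side [([223.8, 290.8], 0.72)]
   tri [0.53   0.0702 0.0067]
screw_shaft top [([207.4, 290.5], 0.54), ([226.8, 188.6], 0.18)]
screw_shaft side [([211.0, 291.9], 0.61), ([196.4, 306.3], 0.38), ([199.4, 290.6], 0.16)]
   tri [0.5298 0.071  0.0462]
shaft_top top [([201.3, 292.7], 0.65)]
shaft_top side [([198.7, 293.3], 0.54), ([297.0, 290.2], 0.39), ([193.5, 226.4], 0.25)]
   tri [0.5338 0.0665 0.0799]
carriage top [([222.3, 106.0], 0.68)]
carriage side [([381.3, 251.9], 0.73), ([181.8, 228.8], 0.42), ([336.4, 314.3], 0.37)]
   tri [ 5.123e-01  5.336e-01 -5.000e-04]
pointer top [([252.5, 105.2], 0.96)]
pointer side [([196.2, 309.7], 0.57)]
   tri [0.4319 0.4196 0.3181]
marker top [([250.9, 161.3], 0.39)]
marker side [([336.2, 312.7], 0.56)]
   tri [ 0.4315  0.3972 -0.0144]
mark top [([253.5, 154.2], 0.41)]
mark side [([316.4, 316.6], 0.66), ([240.8, 206.2], 0.25)]
   tri [0.4247 0.4001 0.0439]
crank top [([212.1, 352.4], 0.78), ([207.6, 438.8], 0.37)]
crank side [([196.4, 307.3], 0.71), ([196.0, 292.6], 0.33)]
   tri [ 0.5179 -0.0893 -0.0086]
crank_grip top [([205.9, 356.2], 0.65), ([253.7, 161.8], 0.44)]
crank_grip side []
crank_knob top [([187.2, 342.5], 0.72), ([213.3, 354.5], 0.15)]
crank_knob side [([177.6, 283.3], 0.82)]
   tri [ 0.5754 -0.0559  0.0609]
crank_pad top [([214.7, 355.5], 0.73), ([122.6, 408.0], 0.53)]
crank_pad side [([194.2, 308.0], 0.64)]
   tri [ 0.5139 -0.0964 -0.006 ]
tray top [([210.7, 441.3], 0.73)]
tray side [([154.4, 319.3], 0.64), ([209.7, 291.3], 0.18)]
   tri [ 0.5147 -0.3121  0.0075]
capacitor top [([226.9, 191.5], 0.84), ([253.0, 154.1], 0.53)]
capacitor side [([299.1, 290.1], 0.63)]
   tri [ 0.49    0.3196 -0.0025]
lens_mount top []
lens_mount side []
resistor_a top [([148.1, 151.9], 0.82), ([231.3, 153.7], 0.59)]
resistor_a side [([328.4, 286.1], 0.82), ([317.4, 176.6], 0.81)]
   tri [0.5763 0.414  0.0526]
```

Run:
```python
from h import *
shot("top","t1",(160,300,60,330),3)
shot("side","s1",(150,420,180,420),3)
```

```text
(no output)
```

View pics/t1.png

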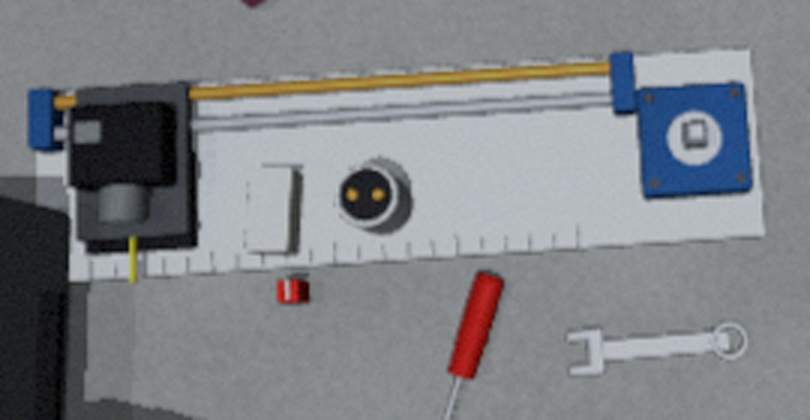

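View pics/s1.png

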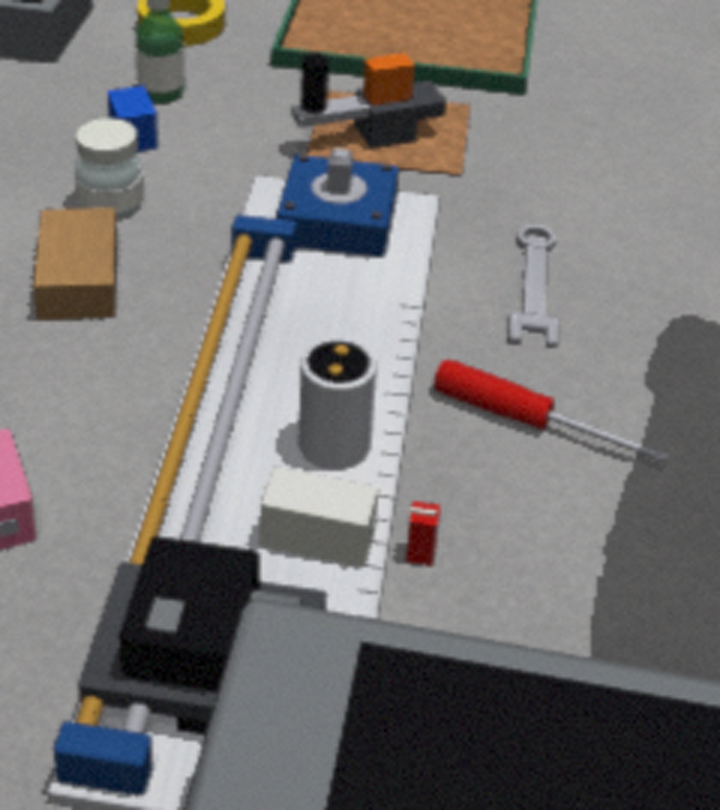

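Run:
```python
from h import *
c=lambda x,y:(160+y/3,60+x/3)
for l,p,z in [("bedRT",(750,50),.012),("bedRB",(765,235),.012),("bedLB",(70,282),.012),("shafttop",(697,132),.08),("gbTR",(744,84),.046),("gbBR",(752,190),.046),("gbTL",(638,96),.046),("gbBL",(643,198),.046),("ptr",(134,282),.04),("mk_top",(294,288),.038),("cap top",(368,195),.075+.012),
 ("resTL",(250,167),.052),("resTR",(292,166),.052),("resBR",(290,252),.052),("resBL",(247,250),.052),("resBRbottom",(300,252),.012)]:
    print(l,unp("top",c(*p),z).round(4))
# side pts
s=lambda x,y:(150+y/3,180+x/3)
print("mono", tri((228,75),s(250,600)), tri((226,0),(360,262)))
print("captop side",unp("side",s(338,362),.087).round(4), "shaft", unp("side",s(342,155),.08).round(4))
print("res side top corners",[unp("side",s(*q),.052).round(4) for q in((275,470),(378,488),(370,522),(262,508))])
print("mark top", [unp("side",s(*q),.038).round(4) for q in((412,508),(437,510))])
```

```text
bedRT [0.6092 0.0175 0.012 ]
bedRB [0.4523 0.011  0.012 ]
bedLB [0.4287 0.5813 0.012 ]
shafttop [0.5292 0.0677 0.08  ]
gbTR [0.5734 0.0264 0.046 ]
gbBR [0.4861 0.0232 0.046 ]
gbTL [0.5655 0.1134 0.046 ]
gbBL [0.4818 0.1114 0.046 ]
ptr [0.4256 0.5191 0.04  ]
mk_top [0.4175 0.3924 0.038 ]
cap top [0.485  0.3243 0.087 ]
resTL [0.5142 0.4255 0.052 ]
resTR [0.5142 0.392  0.052 ]
resBR [0.4453 0.3925 0.052 ]
resBL [0.4478 0.4265 0.052 ]
resBRbottom [0.4483 0.3944 0.012 ]
mono [0.48624679 0.5597548  0.11785119] [0.47301708 0.66263809 0.22533835]
captop side [0.4856 0.3323 0.087 ] shaft [0.528  0.0794 0.08  ]
res side top corners [array([0.5118, 0.4023, 0.052 ]), array([0.4462, 0.403 , 0.052 ]), array([0.4465, 0.4318, 0.052 ]), array([0.5127, 0.4354, 0.052 ])]
mark top [array([0.4241, 0.4015, 0.038 ]), array([0.4086, 0.3996, 0.038 ])]
```

Run:
```python
from h import *
plan([0.485,0.324,0.25],0.04)
plan([0.485,0.324,0.25],0.04+np.pi/2)
```

```text
pos [0.1334 0.5078 0.2393] toolx [-0.967  0.254 -0.   ] tooly [0.254 0.967 0.   ] q6 1.571 shift [-6.446 -1.474 -0.178] turn 1.2739927182676423
pos [0.1334 0.5078 0.2393] toolx [-0.967  0.254 -0.   ] tooly [0.254 0.967 0.   ] q6 1.571 shift [-6.446 -1.474 -0.178] turn -0.2968036085272543
```

```bash
python3 -m jog '[[[-0.8,-0.18,0],0],[[-0.8,-0.18,0],0],[[-0.8,-0.18,0],0],[[-0.8,-0.18,0],0],[[-0.8,-0.18,0],0],[[-0.8,-0.18,0],0],[[-0.8,-0.18,0],0],[[-0.8,-0.2,-0.17],0]]' 85; python3 -m jog '[[[0,0,0],0.18],[[0,0,0],0.18],[[0,0,0],0.18],[[0,0,0],0.18],[[0,0,0],0.18],[[0,0,0],0.18],[[0,0,0],0.18],[[0,0,0],0]]'
python3 - <<'E'
from h import *
plan([0.485,0.324,0.25],0.04)
shot("top","t2",(100,300,60,330),3)
shot("side","s2",(100,370,180,420),3)
o,p,M=st(); print(o["contact_force"])
for n in("top","side"): print(n,[prj(n,p+M@np.array(q)) for q in ((0,.0427,.008-.013),(0,-.0427,.008-.013))])
E
```

```text
time: 2.8
position: [0.4834, 0.3244, 0.2488]
tcp_rot: [-0.001, 0.128, 0.992, -0.0]
contact_force: [0.3, 0.3, 0.2]
gripper_width: 0.995
time: 3.8
position: [0.4825, 0.3255, 0.2494]
tcp_rot: [-0.0, 0.687, 0.727, -0.0]
contact_force: [-0.5, 0.0, 0.7]
gripper_width: 0.995
pos [0.4825 0.3255 0.2494] toolx [-0.056  0.998 -0.   ] tooly [ 0.998  0.056 -0.   ] q6 2.108 shift [-0.028  0.04  -0.01 ] turn 0.016100561687918402
[-0.10051911  0.36525125 -0.11202283]
top [array([195.23966547, 164.48470639]), array([238.23898965, 166.40867321])]
side [array([194.53247108, 275.04366809]), array([199.27765566, 322.93891277])]
```

View pics/t2.png

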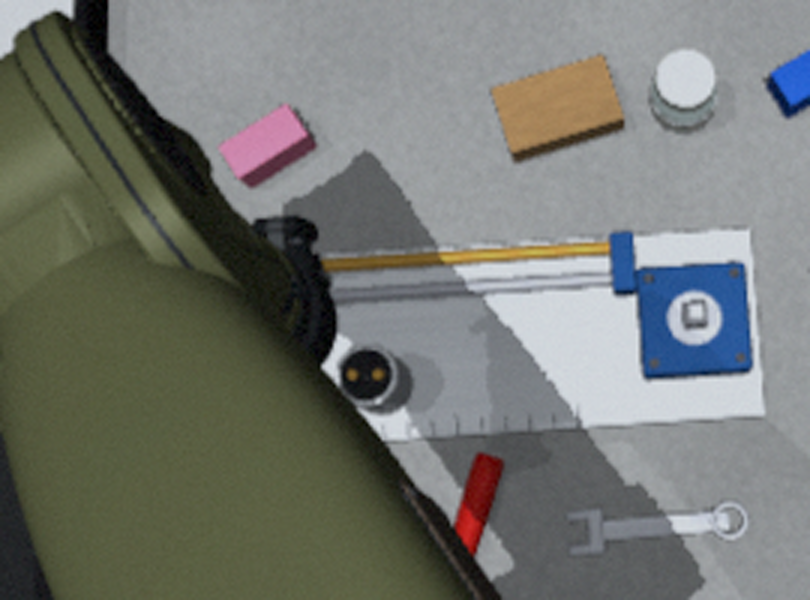

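View pics/s2.png

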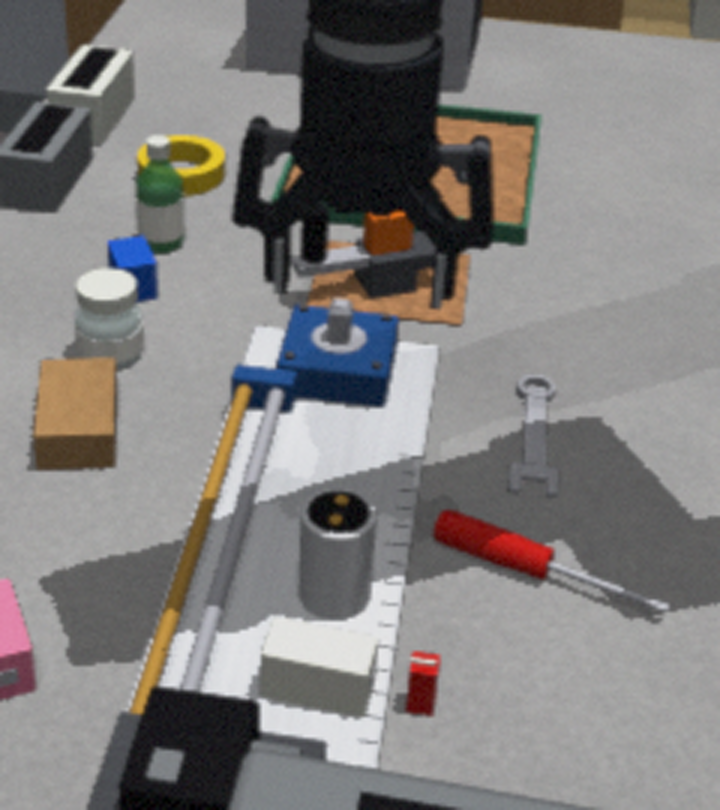

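The side view shows the fingertips about 3 px lower than they project, so the side camera has a row bias. That explains the ~8 mm y gap between the cameras, and the top camera looks trustworthy. I'm grasping the capacitor now.

```bash
python3 -m jog '[[[-0.03,0.03,0.6],0],[[0,0,0.8],0],[[0,0,0.8],0],[[0,0,0.7],0],[[0,0,0.47],0],[[0,0,0],0]]' 80
python3 - <<'E'
from h import *
plan([0.485,0.324,0.048],0.04)
shot("side","s3",(100,370,180,420),3)
E
```

```text
time: 4.65
position: [0.4824, 0.3225, 0.0451]
tcp_rot: [-0.001, 0.687, 0.726, -0.003]
contact_force: [-0.1, -0.7, -0.3]
gripper_width: 0.936
pos [0.4824 0.3225 0.0451] toolx [-0.056  0.998 -0.003] tooly [ 0.998  0.056 -0.005] q6 2.104 shift [ 0.022  0.044 -0.049] turn 0.015623244073612375
```

View pics/s3.png

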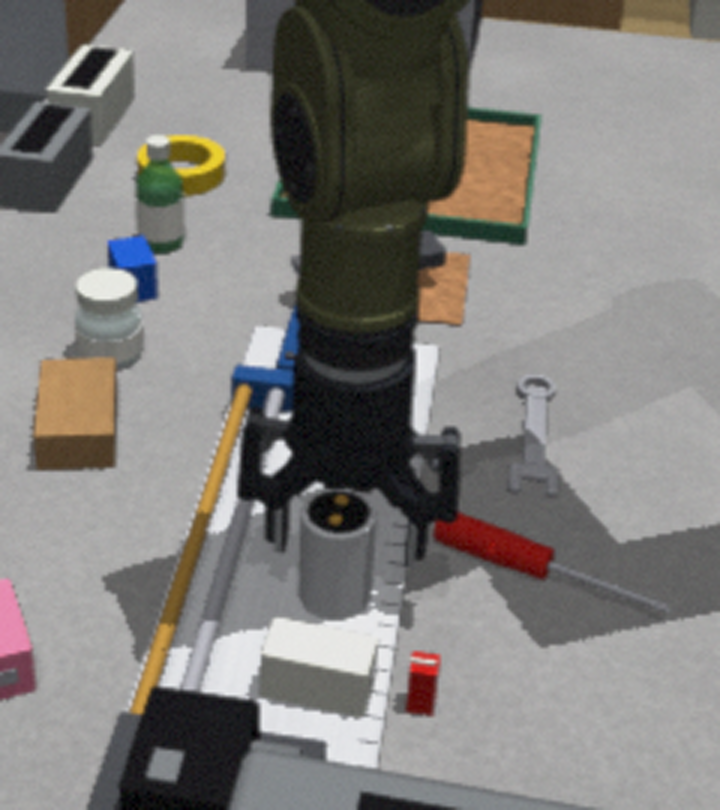

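```bash
python3 -m jog '[[[0.02,0.06,-0.02],0],[[0,0,0],0],[[0,0,0],0],[[0,0,0],0],[[0,0,0],0],[[0,0,0],0]]' 20; python3 -m jog '[[[0,0,-0.3],0],[[0,0,-0.6],0],[[0,0,-0.9],0],[[0,0,-0.9],0],[[0,0,0],0]]';python3 - <<'E'
from h import *
shot("side","s4",(100,370,180,420),2)
plan([0.53,-0.25,0.2],0.04+np.pi/2)
plan([0.53,-0.25,0.2],0.04)
E
```

```text
time: 5.45
position: [0.4898, 0.3265, 0.0508]
tcp_rot: [0.0, 0.688, 0.726, 0.002]
contact_force: [-0.0, 0.7, 6.0]
gripper_width: 0.573
time: 6.08
position: [0.4908, 0.3271, 0.2163]
tcp_rot: [0.001, 0.688, 0.726, 0.005]
contact_force: [-0.2, -0.7, -2.0]
gripper_width: 0.567
pos [0.4893 0.3261 0.2133] toolx [-0.054  0.999  0.003] tooly [0.999 0.054 0.005] q6 2.105 shift [-9.624  0.157  0.194] turn -1.5567386071392537
pos [0.4893 0.3261 0.2133] toolx [-0.054  0.999  0.003] tooly [0.999 0.054 0.005] q6 2.105 shift [-9.624  0.157  0.194] turn 0.014057719655643064
```

View pics/s4.png

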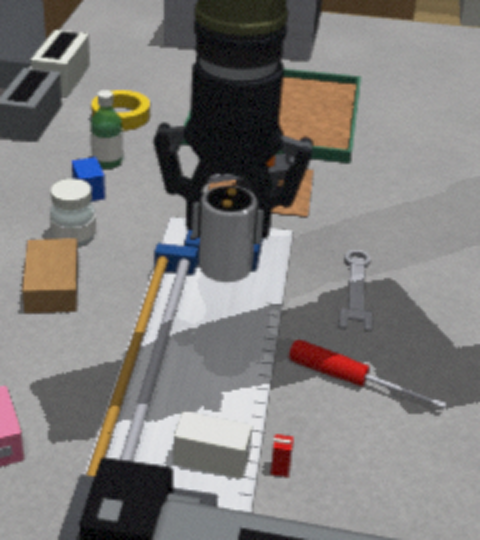

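Run:
```python
from h import *
print([unp("top",(r,c),.02).round(3) for r,c in((160,391),(157,491),(256,497),(259,399))])
plan([0.56,-0.27,0.215],0.04)
```

```text
[array([ 0.646, -0.19 ,  0.02 ]), array([ 0.648, -0.447,  0.02 ]), array([ 0.396, -0.436,  0.02 ]), array([ 0.395, -0.193,  0.02 ])]
pos [0.4893 0.3261 0.2133] toolx [-0.054  0.999  0.003] tooly [0.999 0.054 0.005] q6 2.105 shift [-9.983  0.639 -0.054] turn 0.014057719655643064
```

```bash
python3 -m jog '[[[-0.5,0.05,0],0],[[-0.9,0.05,0],0],[[-0.9,0.05,0],0],[[-0.9,0.05,0],0],[[-0.9,0.05,0],0],[[-0.9,0.05,0],0],[[-0.9,0.05,0],0],[[-0.9,0.05,0],0]]'; python3 -m jog '[[[-0.9,0.1,0],0],[[-0.9,0.1,0],0],[[-0.9,0.1,0],0],[[-0.5,0.1,0],0],[[0,0,0],0]]'
python3 - <<'E'
from h import *
plan([0.57,-0.27,0.05],0.04)
print(st()[0]["contact_force"])
E
```

```text
time: 7.12
position: [0.5325, -0.0824, 0.2086]
tcp_rot: [-0.001, 0.688, 0.726, -0.001]
contact_force: [0.4, 0.1, -2.0]
gripper_width: 0.577
time: 7.75
position: [0.5673, -0.2732, 0.2078]
tcp_rot: [-0.002, 0.689, 0.725, -0.001]
contact_force: [-0.6, 0.3, -1.9]
gripper_width: 0.573
pos [ 0.5673 -0.2732  0.2078] toolx [-0.051  0.999  0.001] tooly [ 0.999  0.051 -0.003] q6 1.071 shift [0.048 0.055 2.631] turn 0.010824288060023335
[-0.6024944   0.2977688  -1.92392722]
```

```bash
python3 -m jog '[[[0.03,0.03,0.6],0],[[0,0,0.8],0],[[0,0,0.6],0],[[0,0,0.35],0],[[0,0,0.2],0],[[0,0,0.07],0],[[0,0,0],0]]'
python3 - <<'E'
from h import *
print(st()[0]["contact_force"])
plan([0.57,-0.27,0.047],0.04)
E
```

```text
time: 8.62
position: [0.5702, -0.2693, 0.0537]
tcp_rot: [0.0, 0.688, 0.726, 0.0]
contact_force: [0.5, 0.3, -1.2]
gripper_width: 0.575
[ 0.532768    0.3444915  -1.20660334]
pos [ 0.5702 -0.2693  0.0537] toolx [-0.054  0.999 -0.   ] tooly [0.999 0.054 0.   ] q6 1.075 shift [-0.012 -0.004  0.111] turn 0.014326552646247048
```

```bash
python3 -m jog '[[[0,0,0.06],0],[[0,0,0.05],0],[[0,0,0.03],0],[[0,0,0],0]]'; python3 -m jog '[[[0,0,0],0],[[0,0,0],0],[[0,0,0],0],[[0,0,0],0]]' 80;  python3 -m jog '[[[0,0,-0.4],0],[[0,0,-0.8],0],[[0,0,-0.9],0],[[0,0,-0.9],0],[[0,0,0],0]]'
python3 - <<'E'
from h import *
shot("side","s5",(60,420,100,420),2)
plan([0.48,0.409,0.22],0.04+np.pi/2)
E
```

```text
time: 9.12
position: [0.5701, -0.2696, 0.0458]
tcp_rot: [0.0, 0.688, 0.726, 0.0]
contact_force: [-2.5, 0.4, 5.0]
gripper_width: 0.573
time: 9.62
position: [0.57, -0.2694, 0.0448]
tcp_rot: [-0.0, 0.688, 0.726, -0.0]
contact_force: [-0.2, -0.1, -0.4]
gripper_width: 0.939
time: 10.25
position: [0.5729, -0.2708, 0.2306]
tcp_rot: [0.005, 0.688, 0.726, 0.002]
contact_force: [0.6, 0.5, 0.3]
gripper_width: 0.939
pos [ 0.5714 -0.2701  0.2275] toolx [-0.054  0.999 -0.003] tooly [0.999 0.054 0.005] q6 1.075 shift [11.384 -0.91   0.091] turn -1.5567551995797277
```

View pics/s5.png

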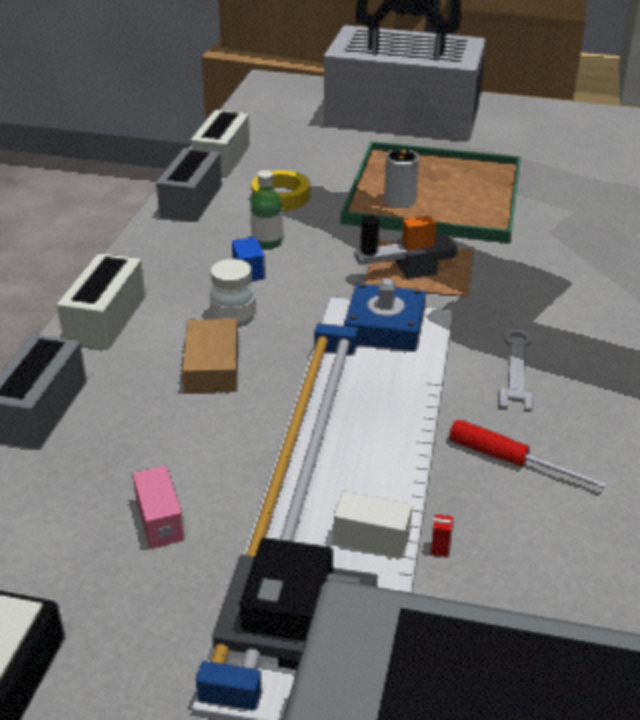

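The capacitor stands in the tray and the resistor is still in place. I'll take a clean top view from here, re-measure, and then go to the resistor.

```bash
python3 -m jog '[[[0.5,0,0],-0.18],[[0,0,0],-0.18],[[0,0,0],-0.18],[[0,0,0],-0.18],[[0,0,0],-0.18],[[0,0,0],-0.18],[[0,0,0],-0.18],[[0,0,0],-0.18]]'
python3 - <<'E'
from h import *
shot("top","t3",(160,300,60,330),3)
plan([0.48,0.409,0.22],0.04+np.pi/2)
E
```

```text
time: 11.3
position: [0.5672, -0.239, 0.2225]
tcp_rot: [-0.002, 0.035, 0.999, 0.001]
contact_force: [-0.3, 0.4, 0.5]
gripper_width: 0.936
pos [ 0.5672 -0.239   0.2226] toolx [-0.998  0.067  0.004] tooly [0.067 0.998 0.001] q6 -0.331 shift [ 2.176 10.678  0.065] turn -0.10733622774886764
```

View pics/t3.png

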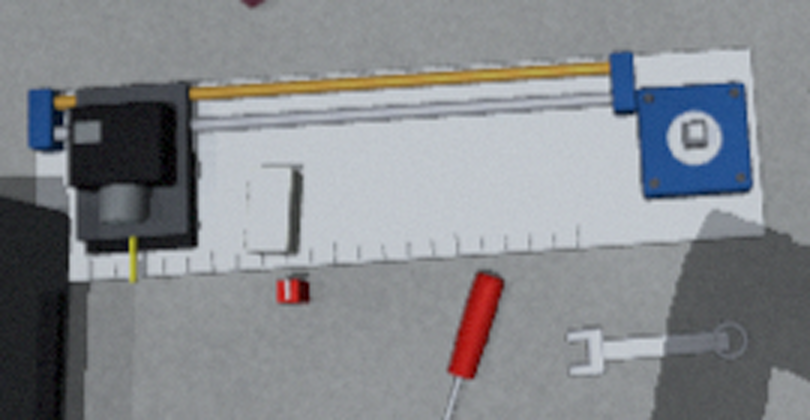

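```bash
python3 -m jog '[[[0.1,0.5,0],-0.067],[[0.2,0.95,0],0],[[0.2,0.95,0],0],[[0.2,0.95,0],0],[[0.2,0.95,0],0],[[0.2,0.95,0],0],[[0.2,0.95,0],0],[[0.2,0.95,0],0]]' 70; python3 -m jog '[[[0.1,0.95,0],0],[[0.1,0.95,0],0],[[0.1,0.95,0],0],[[0.1,0.6,0],0],[[0,0,0],0]]'
python3 - <<'E'
from h import *
plan([0.48,0.409,0.035],np.pi/2+0.01)
shot("side","s6",(100,370,180,420),3)
o,p,M=st()
for n in("side",): print(n,[prj(n,p+M@np.array(q)) for q in ((0,0,.008-.013),)], prj(n,[.48,.409,.052]))
E
```

```text
time: 12.35
position: [0.4831, 0.1921, 0.2234]
tcp_rot: [-0.001, 0.006, 1.0, -0.0]
contact_force: [0.8, 0.3, -0.7]
gripper_width: 0.822
time: 12.98
position: [0.4613, 0.4, 0.2227]
tcp_rot: [-0.001, 0.004, 1.0, -0.001]
contact_force: [-0.5, -1.1, 0.3]
gripper_width: 0.816
pos [0.4613 0.4    0.2227] toolx [-1.     0.008  0.002] tooly [ 0.008  1.    -0.002] q6 0.722 shift [-0.318  0.158  3.127] turn -0.018099428067029466
side [array([234.63573975, 303.15043944])] [311.9895493  287.55661685]
```

View pics/s6.png

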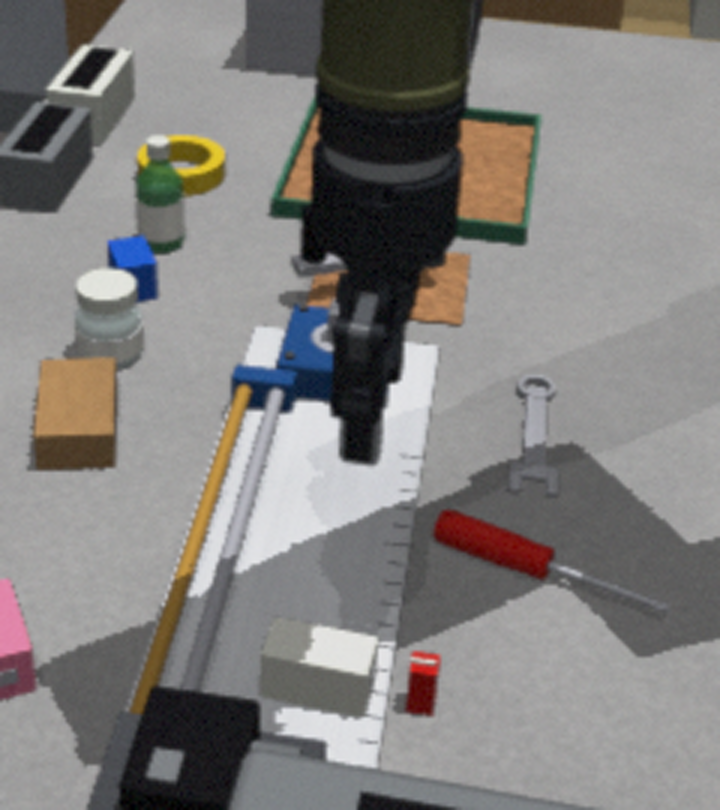

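```bash
python3 -m jog '[[[-0.32,0.16,0.3],-0.018],[[0,0,0.8],0],[[0,0,0.8],0],[[0,0,0.7],0],[[0,0,0.4],0],[[0,0,0.2],0],[[0,0,0],0]]';  python3 - <<'E'
from h import *
plan([0.48,0.409,0.032],np.pi/2+0.01)
shot("side","s7",(180,370,240,400),4)
E
```

```text
time: 13.9
position: [0.4816, 0.406, 0.0323]
tcp_rot: [-0.001, -0.003, 1.0, -0.001]
contact_force: [0.4, 0.7, 0.2]
gripper_width: 0.826
pos [0.4816 0.406  0.0323] toolx [-1.    -0.007  0.001] tooly [-0.007  1.    -0.001] q6 0.694 shift [0.026 0.05  0.005] turn -0.003448328208634832
```

View pics/s7.png

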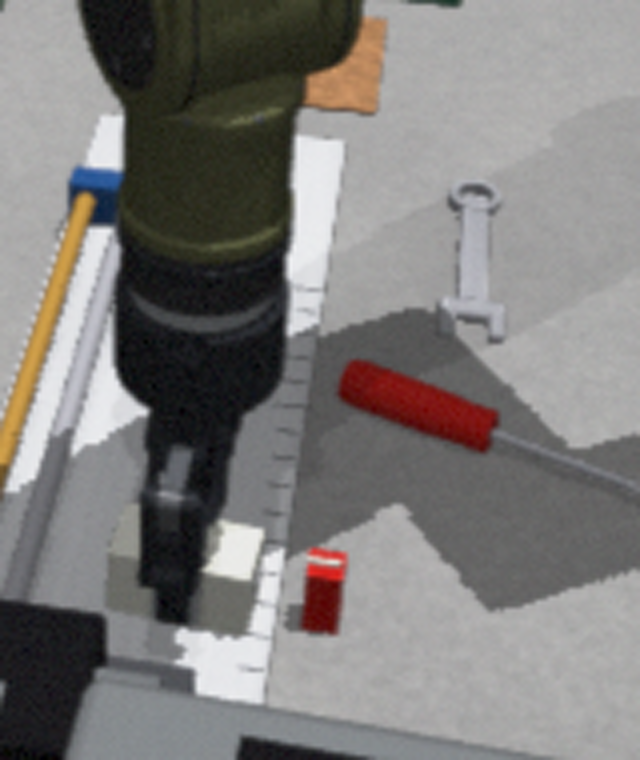

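Fingers straddle the block.

```bash
python3 -m jog '[[[0.02,0.05,0],0],[[0,0,0],0],[[0,0,0],0],[[0,0,0],0],[[0,0,0],0],[[0,0,0],0]]' 10; python3 -m jog '[[[0,0,-0.3],0],[[0,0,-0.6],0],[[0,0,-0.8],0],[[0,0,-0.8],0],[[0,0,-0.6],0],[[0,0,0],0]]';python3 - <<'E'
from h import *
shot("side","s8",(100,370,180,420),2)
plan([0.46,-0.34,0.2],np.pi/2)
E
```

```text
time: 14.7
position: [0.4815, 0.4116, 0.0346]
tcp_rot: [0.001, -0.004, 1.0, 0.001]
contact_force: [0.5, 0.4, 6.2]
gripper_width: 0.386
time: 15.45
position: [0.4821, 0.4115, 0.2221]
tcp_rot: [0.003, -0.004, 1.0, 0.002]
contact_force: [0.0, 0.0, -2.5]
gripper_width: 0.385
pos [0.481  0.4107 0.2196] toolx [-1.    -0.008 -0.002] tooly [-0.008  1.     0.001] q6 0.698 shift [  0.455 -12.508   0.311] turn 0.008318289568607806
```

View pics/s8.png

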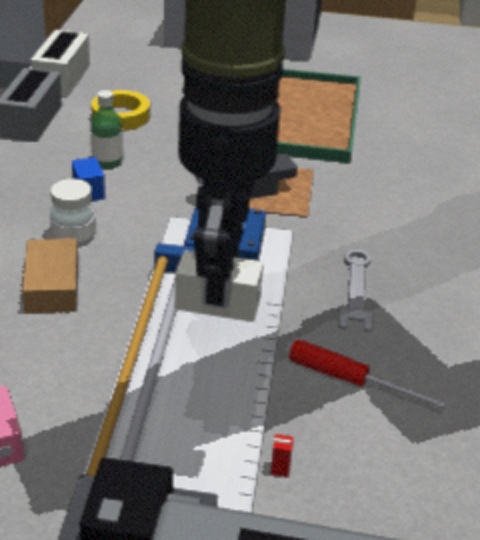

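```bash
python3 -m jog '[[[0,-0.5,0],0],[[0,-0.95,0],0],[[0,-0.95,0],0],[[0,-0.95,0],0],[[0,-0.95,0],0],[[0,-0.95,0],0],[[0,-0.95,0],0],[[0,-0.95,0],0]]'; python3 -m jog '[[[0.05,-0.95,0],0],[[0.1,-0.95,0],0],[[0.1,-0.95,0],0],[[0.1,-0.95,0],0],[[0.1,-0.95,0],0],[[0,-0.6,0],0],[[0,0,0],0]]'
python3 - <<'E'
from h import *
plan([0.46,-0.35,0.032],np.pi/2)
print(st()[0]["contact_force"])
E
```

```text
time: 16.5
position: [0.4822, -0.0204, 0.2165]
tcp_rot: [-0.002, -0.004, 1.0, 0.0]
contact_force: [1.0, -0.1, -2.1]
gripper_width: 0.385
time: 17.38
position: [0.4584, -0.3417, 0.216]
tcp_rot: [-0.002, -0.002, 1.0, 0.001]
contact_force: [-0.1, 0.5, -2.4]
gripper_width: 0.386
pos [ 0.4584 -0.3417  0.216 ] toolx [-1.    -0.004  0.003] tooly [-0.004  1.     0.002] q6 -0.645 shift [-0.037 -0.145  3.066] turn 0.004387158530006152
[-0.1097335   0.50107346 -2.39118722]
```

```bash
python3 -m jog '[[[-0.03,-0.1,0.6],0],[[0,0,0.8],0],[[0,0,0.7],0],[[0,0,0.5],0],[[0,0,0.25],0],[[0,0,0.1],0],[[0,0,0],0]]'
python3 - <<'E'
from h import *
plan([0.46,-0.35,0.030],np.pi/2)
E
```

```text
time: 18.25
position: [0.462, -0.3458, 0.0422]
tcp_rot: [0.0, -0.004, 1.0, -0.0]
contact_force: [0.1, -0.3, -1.6]
gripper_width: 0.384
pos [ 0.462  -0.3458  0.0422] toolx [-1.    -0.009 -0.   ] tooly [-0.009  1.    -0.   ] q6 -0.651 shift [ 0.034 -0.07   0.204] turn 0.00857165857528952
```

```bash
python3 -m jog '[[[0,0,0.08],0],[[0,0,0.08],0],[[0,0,0.04],0],[[0,0,0],0],[[0,0,0],0]]'; python3 -m jog '[[[0,0,0],0],[[0,0,0],0],[[0,0,0],0],[[0,0,0],0]]' 70;  python3 -m jog '[[[0,0,-0.4],0],[[0,0,-0.8],0],[[0,0,-0.9],0],[[0,0,-0.9],0],[[0,0,0],0]]'
python3 - <<'E'
from h import *
shot("side","s9",(60,420,100,420),2)
shot("top","t9",(130,280,270,530),3)
plan([0.48,0.409,0.22],0.04+np.pi/2)
E
```

```text
time: 18.88
position: [0.4617, -0.3459, 0.03]
tcp_rot: [0.0, -0.004, 1.0, -0.0]
contact_force: [0.1, 0.1, -1.9]
gripper_width: 0.385
time: 19.38
position: [0.4618, -0.3459, 0.03]
tcp_rot: [0.0, -0.004, 1.0, -0.0]
contact_force: [0.1, 0.7, -0.2]
gripper_width: 0.82
time: 20.0
position: [0.4643, -0.3479, 0.2152]
tcp_rot: [0.004, -0.004, 1.0, -0.003]
contact_force: [0.0, -0.3, 0.3]
gripper_width: 0.817
pos [ 0.4619 -0.346   0.2104] toolx [-1.    -0.008 -0.001] tooly [-0.008  1.    -0.001] q6 -0.651 shift [-0.406 12.58  -0.171] turn -0.031792375855992816
```

View pics/s9.png

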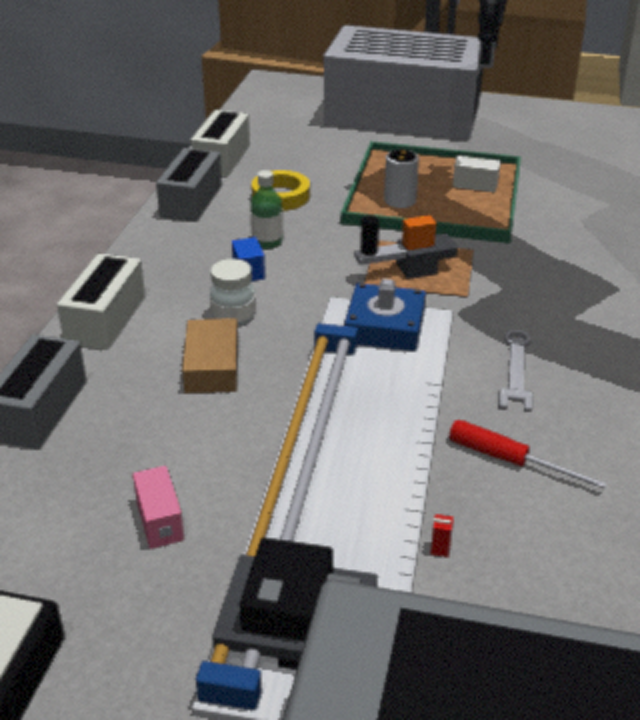

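View pics/t9.png

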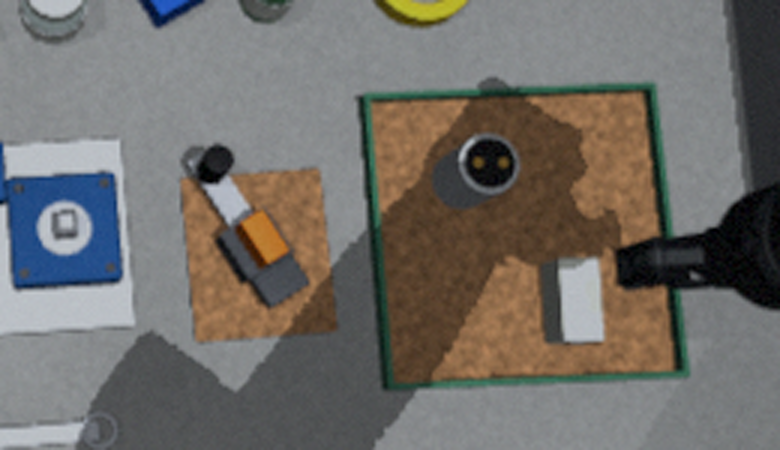

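Run:
```python
from h import *
c=lambda x,y:(130+y/3,270+x/3)
s=lambda x,y:(60+y/2-3,100+x/2)
print("cap",unp("top",c(489,164),.082),unp("side",s(401,156),.082))
print("res",unp("top",c(582,300),.047),unp("side",s(477,165),.047))
k=unp("top",c(216,158),.094); g=unp("top",c(263,236),.08)
print("knob",k,"grip",g,"d",np.hypot(*(k-g)[:2]),"ang",np.arctan2(k[1]-g[1],k[0]-g[0]))
for q in((236,221),(262,207),(289,251),(264,267)): print(" gripcorner",unp("top",c(*q),.08).round(4))
for q in((262,307),(310,280),(180,180),(320,167),(337,329),(198,342)): print(" cw/pad",unp("top",c(*q),.042 if q[0] in(262,310) else .004).round(4))
print("knob side",unp("side",s(370,220),.094),"grip side",unp("side",s(421,222),.08))
for a,b in(((65,226),"shaft top"),): print(b,unp("top",c(*a),.08))
for q in ((14,180),(108,173),(121,280),(20,288)): print(" gb",unp("top",c(*q),.046).round(4))
```

```text
cap [ 0.56721259 -0.26960615  0.082     ] [ 0.57261726 -0.2796095   0.082     ]
res [ 0.46013529 -0.34879014  0.047     ] [ 0.4629354  -0.34995945  0.047     ]
knob [ 0.57488285 -0.05027771  0.094     ] grip [ 0.51414573 -0.08654251  0.08      ] d 0.07073989418672907 ang 0.5382681657701821
 gripcorner [ 0.5266 -0.0658  0.08  ]
 gripcorner [ 0.5373 -0.087   0.08  ]
 gripcorner [ 0.5017 -0.1064  0.08  ]
 gripcorner [ 0.4895 -0.086   0.08  ]
 cw/pad [ 0.4617 -0.0897  0.042 ]
 cw/pad [ 0.4826 -0.13    0.042 ]
 cw/pad [ 0.575  -0.0329  0.004 ]
 cw/pad [ 0.5834 -0.1528  0.004 ]
 cw/pad [ 0.4452 -0.1586  0.004 ]
 cw/pad [ 0.4374 -0.0418  0.004 ]
knob side [ 0.57671362 -0.05620211  0.094     ] grip side [ 0.51400415 -0.09195776  0.08      ]
shaft top [0.52602339 0.06935603 0.08      ]
 gb [0.5704 0.1083 0.046 ]
 gb [0.5744 0.0313 0.046 ]
 gb [0.4861 0.024  0.046 ]
 gb [0.4817 0.1057 0.046 ]
```

```bash
python3 -m jog '[[[0,0.8,-0.2],0],[[0,0.6,0],0],[[0,0,0],0]]';python3 - <<'E'
from h import *
shot("top","t10",(150,250,265,405),5)
shot("side","s10",(140,260,240,360),6)
E
```

```text
time: 20.48
position: [0.4594, -0.2592, 0.22]
tcp_rot: [-0.002, -0.006, 1.0, 0.001]
contact_force: [-1.3, -0.3, 0.3]
gripper_width: 0.823
```

View pics/t10.png

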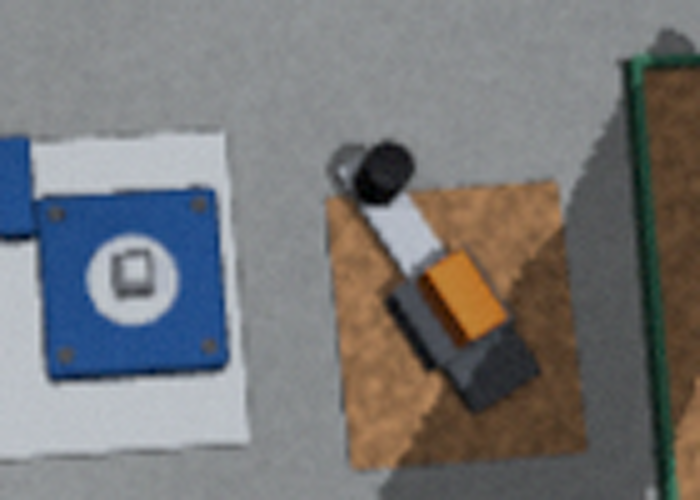

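View pics/s10.png

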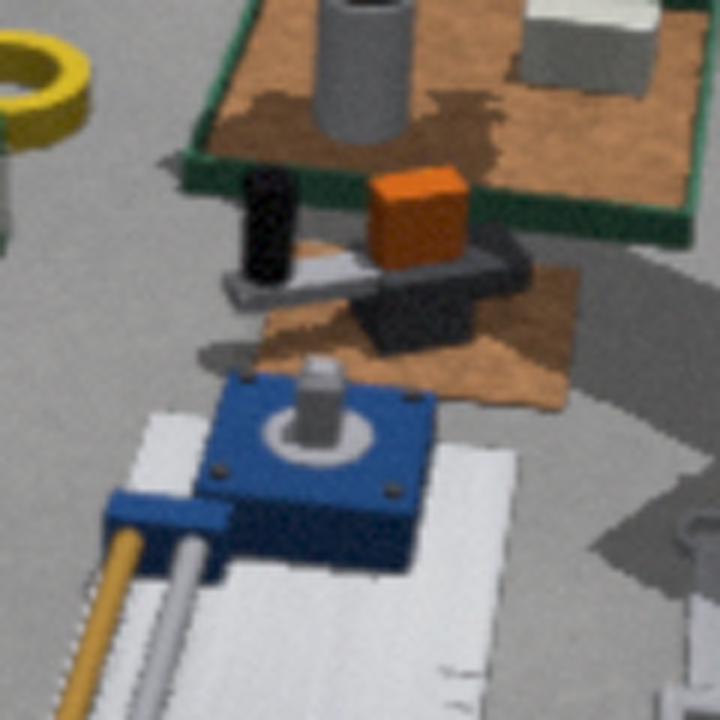

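```bash
cat > shaft.py <<'E'
from h import *
o=np.array([0.530,0.0695])
ims={n:np.mean([cams.capture(n).astype(float) for _ in range(6)],0) for n in("top","side")}
np.savez("shaft.npz",**ims)
for n in ims:
    ctr=prj(n,[*o,.065]); 
    if n=="side": ctr=ctr+[3,0]
    r0,c0=int(ctr[0])-14,int(ctr[1])-16
    im=np.clip(ims[n][r0:r0+28,c0:c0+32],0,255).astype(np.uint8)
    out=cv2.resize(im,None,fx=20,fy=20,interpolation=cv2.INTER_CUBIC)
    print(n,r0,c0); cv2.imwrite(f"pics/sh_{n}.png",out[:,:,::-1])
E
python3 shaft.py
```

```text
top 190 275
side 193 277
```

View pics/sh_top.png

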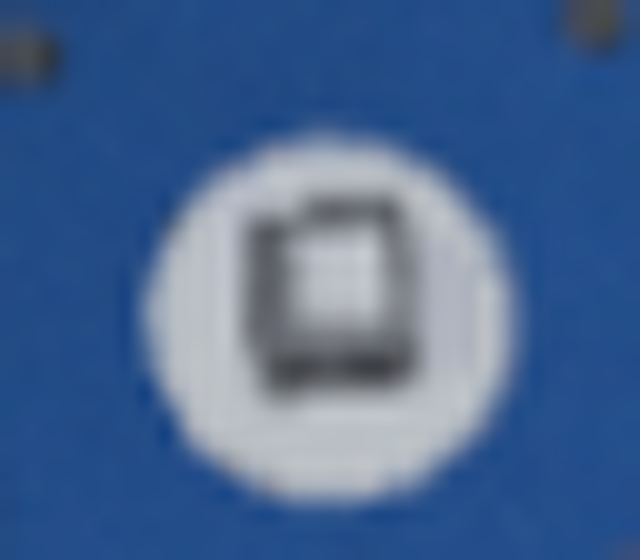

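View pics/sh_side.png

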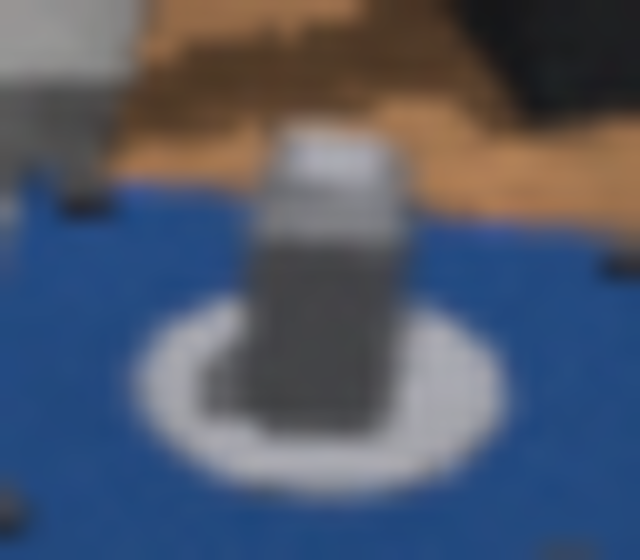

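```bash
cat > fit.py <<'E'
from h import *
from scipy.optimize import minimize
ims=np.load("shaft.npz"); S=8
def sq(x,y,yaw,h,z):
    a=yaw+np.pi/4+np.arange(4)*np.pi/2; r=h*np.sqrt(2); return np.array([[x+r*np.cos(t),y+r*np.sin(t),z] for t in a])
def cost(n,x,y,yaw,dr,win):
    r0,r1,c0,c1=win
    lab=np.zeros(((r1-r0)*S,(c1-c0)*S),np.uint8)
    B=sq(x,y,yaw,.009,.046);Md=sq(x,y,yaw,.009,.074);T=sq(x,y,yaw,.0055,.080)
    P=lambda Q:np.array([prj(n,q)+[dr,0] for q in Q])
    b,m,t=P(B),P(Md),P(T)
    faces=[]
    for i in range(4):
        j=(i+1)%4; faces.append((1+i,np.array([b[i],b[j],m[j],m[i]])))
    for i in range(4):
        j=(i+1)%4; faces.append((5+i,np.array([m[i],m[j],t[j],t[i]])))
    faces.append((9,t))
    for l,f in faces:
        a=np.sum(f[:,1]*np.roll(f[:,0],-1)-np.roll(f[:,1],-1)*f[:,0])
        if l<9 and a*sgn<0: continue
        pts=np.stack([(f[:,1]-c0+.5)*S-.5,(f[:,0]-r0+.5)*S-.5],1)
        cv2.fillPoly(lab,[np.round(pts*16).astype(np.int32)],l,shift=4)
    A=[]
    for l in range(10):
        w=(lab==l).astype(float).reshape(r1-r0,S,c1-c0,S).mean((1,3)); w=cv2.GaussianBlur(w,(0,0),0.6)
        if w.sum()>.5:A.append(w.ravel())
    A=np.array(A).T; I=ims[n][r0:r1,c0:c1].mean(2).ravel()
    s,*_=np.linalg.lstsq(A,I,rcond=None); return np.mean((A@s-I)**2)
W={"top":(198,211,286,297),"side":(199,214,290,298)}
for n in("top","side"):
    for sgn in(1,-1):
        best=[]
        for yaw in np.arange(-45,45,3)*np.pi/180:
            f=lambda p:cost(n,p[0],p[1],yaw,-0. if n=="top" else 3.,W[n])
            r=min((minimize(f,[.528+dx,.0695+dy],method="Nelder-Mead",options=dict(initial_simplex=[[.528+dx,.0695+dy],[.531+dx,.0695+dy],[.528+dx,.0725+dy]],maxiter=60)) for dx in(-.001,.003) for dy in (-.003,.002)),key=lambda r:r.fun)
            best.append((r.fun,np.degrees(yaw).round(),r.x.round(4)))
        best.sort(key=lambda b:b[0]); print(n,sgn,[(round(b[0],1),b[1],b[2].tolist()) for b in best[:6]], "worst",best[-1][0])
E
time python3 fit.py
```

```text
Traceback (most recent call last):
  File "fit.py", line 35, in <module>
    r=min((minimize(f,[.528+dx,.0695+dy],method="Nelder-Mead",options=dict(initial_simplex=[[.528+dx,.0695+dy],[.531+dx,.0695+dy],[.528+dx,.0725+dy]],maxiter=60)) for dx in(-.001,.003) for dy in (-.003,.002)),key=lambda r:r.fun)
  File "fit.py", line 35, in <genexpr>
    r=min((minimize(f,[.528+dx,.0695+dy],method="Nelder-Mead",options=dict(initial_simplex=[[.528+dx,.0695+dy],[.531+dx,.0695+dy],[.528+dx,.0725+dy]],maxiter=60)) for dx in(-.001,.003) for dy in (-.003,.002)),key=lambda r:r.fun)
           ~~~~~~~~^^^^^^^^^^^^^^^^^^^^^^^^^^^^^^^^^^^^^^^^^^^^^^^^^^^^^^^^^^^^^^^^^^^^^^^^^^^^^^^^^^^^^^^^^^^^^^^^^^^^^^^^^^^^^^^^^^^^^^^^^^^^^^^^^^^^^^^^^^^^^^^
  File "fit.py", line 34, in <lambda>
    f=lambda p:cost(n,p[0],p[1],yaw,-0. if n=="top" else 3.,W[n])
               ~~~~^^^^^^^^^^^^^^^^^^^^^^^^^^^^^^^^^^^^^^^^^^^^^^
  File "fit.py", line 11, in cost
    b,m,t=P(B),P(Md),P(T)
                     ~^^^
  File "fit.py", line 10, in <lambda>
    P=lambda Q:np.array([prj(n,q)+[dr,0] for q in Q])
                         ~~~^^^^^
  File "h.py", line 10, in prj
    K,o,M=cam(n); c=M.T@(np.array(P)-o); u=K@c; return np.array([u[1]/u[2],u[0]/u[2]])
          ~~~^^^
  File "h.py", line 5, in cam
    p=cams.camera_params(n); w,x,y,z=p["orientation"]
ValueError: time passes only in moves, steps and waits

real	0m10.586s
user	0m6.134s
sys	0m1.138s
```

Too many camera_params calls, so I'll cache them.

```bash
sed -i 's/^def cam(n):/import functools\n@functools.lru_cache\ndef cam(n):/' h.py; time python3 fit.py; python3 -c "
from h import *;print(st()[0]['time'])"
```

```text
top 1 [(np.float64(819.5), np.float64(-18.0), [0.5166, 0.0744]), (np.float64(846.1), np.float64(-24.0), [0.5171, 0.0746]), (np.float64(860.5), np.float64(-27.0), [0.5181, 0.0754]), (np.float64(870.9), np.float64(-30.0), [0.5187, 0.0757]), (np.float64(891.9), np.float64(-33.0), [0.519, 0.0761]), (np.float64(893.7), np.float64(-15.0), [0.5249, 0.0769])] worst 1084.5075261764455
top -1 [(np.float64(150.6), np.float64(3.0), [0.5315, 0.0698]), (np.float64(153.0), np.float64(6.0), [0.5314, 0.0697]), (np.float64(160.4), np.float64(0.0), [0.5316, 0.0696]), (np.float64(172.6), np.float64(9.0), [0.5314, 0.0698]), (np.float64(213.7), np.float64(12.0), [0.5315, 0.0699]), (np.float64(216.5), np.float64(-3.0), [0.5315, 0.0697])] worst 640.6639046263653
side 1 [(np.float64(141.0), np.float64(15.0), [0.5283, 0.0748]), (np.float64(144.1), np.float64(12.0), [0.5288, 0.0747]), (np.float64(145.2), np.float64(18.0), [0.5277, 0.075]), (np.float64(154.5), np.float64(9.0), [0.5295, 0.0738]), (np.float64(156.5), np.float64(21.0), [0.5276, 0.0744]), (np.float64(163.7), np.float64(24.0), [0.527, 0.0746])] worst 289.07682862993585
side -1 [(np.float64(46.9), np.float64(3.0), [0.5303, 0.0611]), (np.float64(47.0), np.float64(6.0), [0.5308, 0.0613]), (np.float64(57.1), np.float64(0.0), [0.5298, 0.061]), (np.float64(68.0), np.float64(-3.0), [0.5293, 0.0609]), (np.float64(87.1), np.float64(-6.0), [0.5287, 0.06]), (np.float64(107.1), np.float64(-9.0), [0.5348, 0.0616])] worst 191.66716146934453
21.175
real	3m37.406s
user	3m8.203s
sys	0m24.548s
```

Shaft yaw comes out at about 4.2° (0.073 rad), and both cameras agree. Next I grasp the crank grip.

```bash
python3 -m jog '[[[-0.2,0.7,0],0],[[-0.3,0.8,0],0],[[-0.3,0.8,0],0],[[-0.15,0.6,0],0],[[0,0,0],-0.18],[[0,0,0],-0.18],[[0,0,0],-0.16],[[0,0,0],0]]' 60
python3 - <<'E'
from h import *
plan([0.5165,-0.0858,0.12],np.pi/2+0.52)
E
```

```text
time: 22.18
position: [0.5166, -0.0873, 0.222]
tcp_rot: [0.0, -0.26, 0.966, -0.0]
contact_force: [1.4, 0.7, -0.6]
gripper_width: 0.702
pos [ 0.5166 -0.0873  0.222 ] toolx [-0.865 -0.502 -0.   ] tooly [-0.502  0.865 -0.   ] q6 -0.694 shift [-0.012  0.023  1.7  ] turn 0.006468111603395332
```

```bash
python3 -m jog '[[[-0.01,0.02,0.5],0],[[0,0,0.7],0],[[0,0,0.3],0],[[0,0,0],0]]'
python3 - <<'E'
from h import *
plan([0.5165,-0.0858,0.056],np.pi/2+0.52)
shot("side","s11",(120,240,240,380),5)
shot("top","t11",(150,250,295,425),5)
E
```

```text
time: 22.68
position: [0.515, -0.0859, 0.1305]
tcp_rot: [-0.002, -0.26, 0.966, 0.001]
contact_force: [0.1, 0.7, 0.5]
gripper_width: 0.703
pos [ 0.515  -0.0859  0.1305] toolx [-0.865 -0.502  0.003] tooly [-0.502  0.865  0.002] q6 -0.691 shift [-0.026 -0.014  1.242] turn 0.005975888896999404
```

View pics/s11.png

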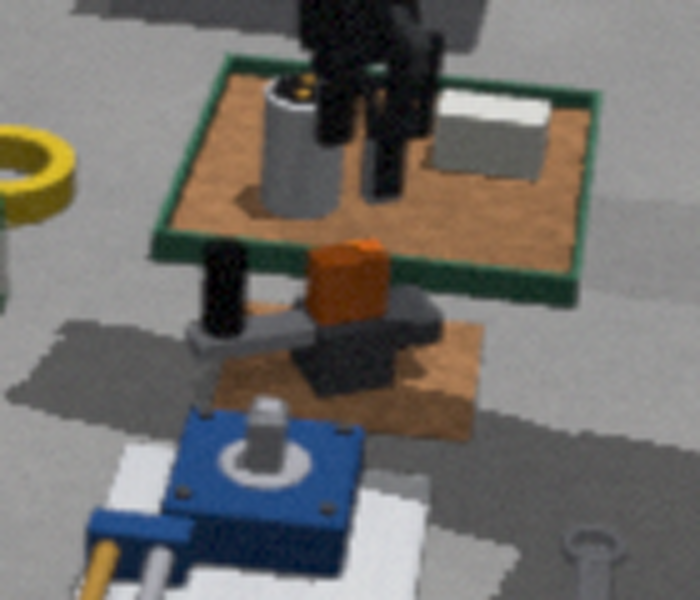

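View pics/t11.png

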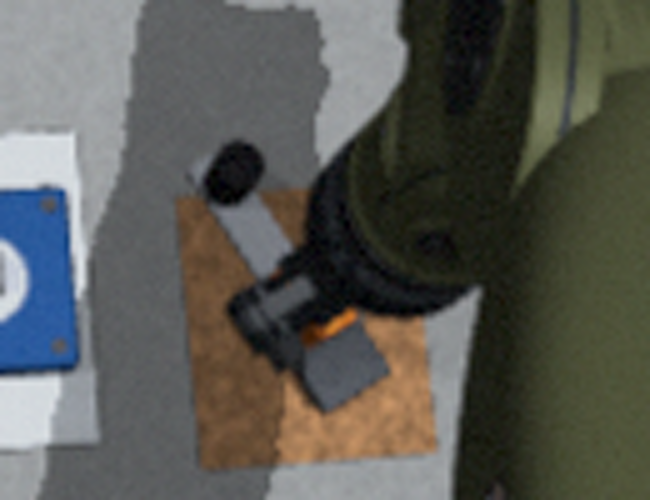

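```bash
python3 -m jog '[[[-0.03,-0.01,0.4],0],[[0,0,0.4],0],[[0,0,0.25],0],[[0,0,0.15],0],[[0,0,0],0]]'
python3 - <<'E'
from h import *
plan([0.5165,-0.0858,0.056],np.pi/2+0.52)
shot("side","s12",(120,240,240,380),5)
print(st()[0]["contact_force"])
E
```

```text
time: 23.4
position: [0.5183, -0.0857, 0.0599]
tcp_rot: [-0.0, -0.261, 0.965, 0.0]
contact_force: [-0.3, 1.0, 0.5]
gripper_width: 0.701
pos [ 0.5183 -0.0857  0.0599] toolx [-0.864 -0.504  0.   ] tooly [-0.504  0.864  0.   ] q6 -0.692 shift [0.027 0.014 0.065] turn 0.007948977851310435
[-0.49093278 -0.0759468  -0.25624398]
```

View pics/s12.png

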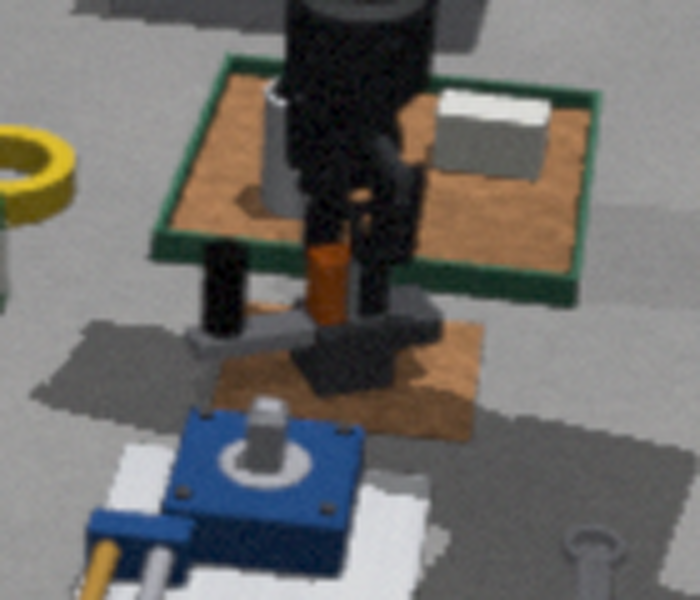

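```bash
python3 -m jog '[[[0,0,0],0],[[0,0,0],0],[[0,0,0],0],[[0,0,0],0],[[0,0,0],0],[[0,0,0],0]]' 5
python3 - <<'E'
from h import *
plan([0.5165,-0.0858,0.056],np.pi/2+0.52)
shot("side","s13",(120,240,240,380),5)
print(st()[0]["contact_force"])
E
```

```text
time: 24.2
position: [0.5187, -0.0856, 0.0605]
tcp_rot: [0.0, -0.261, 0.965, -0.0]
contact_force: [-0.9, 0.2, 5.7]
gripper_width: 0.251
pos [ 0.5187 -0.0856  0.0605] toolx [-0.864 -0.504 -0.001] tooly [-0.504  0.864 -0.   ] q6 -0.692 shift [0.033 0.016 0.075] turn 0.008221633051236577
[-2.10157734  0.57050263  5.7952377 ]
```

View pics/s13.png

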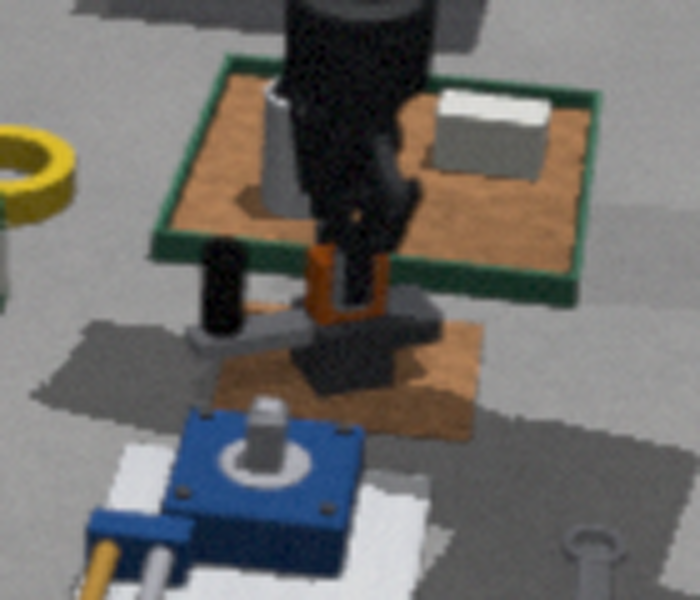

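```bash
python3 -m jog '[[[0,0,-0.2],0],[[0,0,-0.5],0],[[0,0,-0.7],0],[[0,0,-0.7],0],[[0,0,-0.3],0.15],[[0,0,0],0.15],[[0,0,0],0.15],[[0,0,0],0]]'
python3 - <<'E'
from h import *
plan([0.5325,0.0698,0.18],np.pi/2+0.073)
shot("side","s14",(80,240,220,400),4)
print(st()[0]["contact_force"],st()[0]["gripper_width"])
E
```

```text
time: 25.25
position: [0.5176, -0.0856, 0.2036]
tcp_rot: [-0.001, -0.04, 0.999, 0.0]
contact_force: [-0.1, -0.1, -2.6]
gripper_width: 0.249
pos [ 0.5176 -0.0856  0.2036] toolx [-0.997 -0.08   0.002] tooly [-0.08   0.997  0.   ] q6 -0.244 shift [-0.455  2.563  0.392] turn 0.0069200873089083625
[ 0.14991448 -0.71598996 -5.6400424 ] 0.24890793876422043
```

View pics/s14.png

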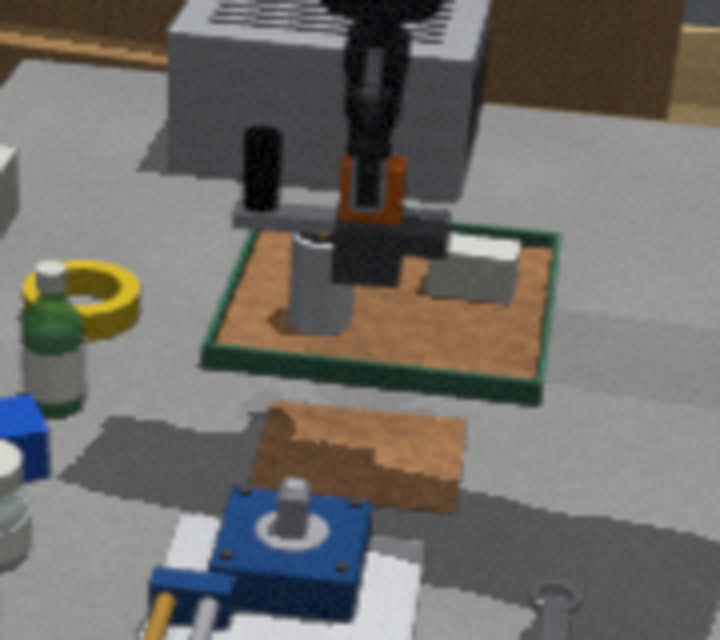

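```bash
python3 -m jog '[[[-0.08,0.5,0],0],[[-0.1,0.8,0.1],0],[[-0.1,0.8,0.1],0],[[-0.1,0.4,0.1],0],[[-0.05,0.06,0],0],[[0,0,0],0]]'
python3 - <<'E'
from h import *
plan([0.534,0.070,0.14],np.pi/2+0.073)
shot("side","s15",(80,240,220,400),4)
shot("top","t15",(150,250,235,365),5)
E
```

```text
time: 26.05
position: [0.5321, 0.0692, 0.1858]
tcp_rot: [-0.0, -0.04, 0.999, -0.0]
contact_force: [0.8, -0.5, -4.4]
gripper_width: 0.246
pos [0.5321 0.0692 0.1858] toolx [-0.997 -0.079  0.   ] tooly [-0.079  0.997 -0.001] q6 0.05 shift [-0.033  0.012  0.764] turn 0.006457329828328806
```

View pics/s15.png

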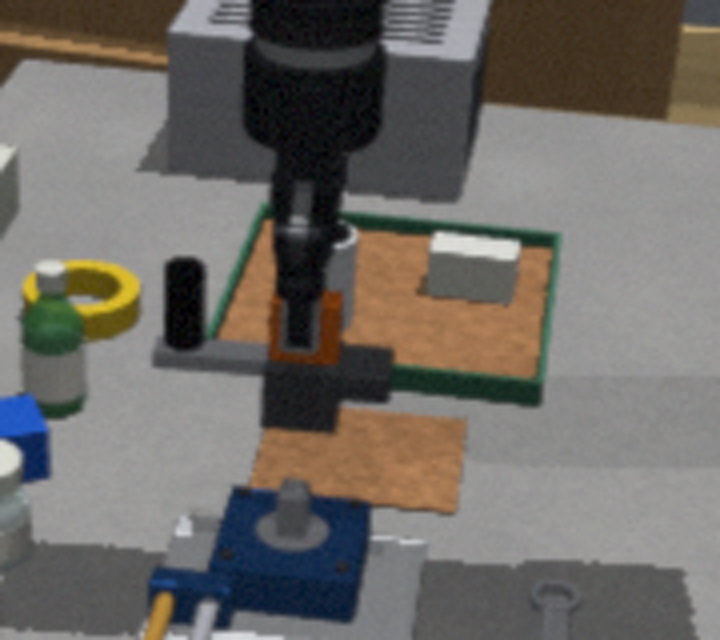

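View pics/t15.png

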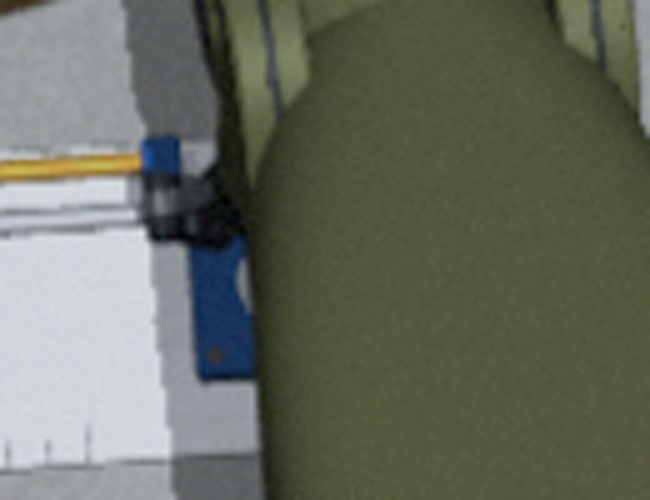

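Run:
```python
from h import *
for p in([.5325,.07,.08],[.5325,.07,.06],[.5321,.0692,.1293],[.5321,.0692+.022,.1293],[.531,.0692+.022,.1293],[.529,.0692+.022,.1293]):
    q=prj("side",p); print(p,"crop",((q[1]+.5-220)*4).round(1),((q[0]+.5-80)*4).round(1))
```

```text
[0.5325, 0.07, 0.08] crop 293.4 479.3
[0.5325, 0.07, 0.06] crop 292.0 507.0
[0.5321, 0.0692, 0.1293] crop 297.6 408.3
[0.5321, 0.0912, 0.1293] crop 290.9 427.4
[0.531, 0.0912, 0.1293] crop 292.8 427.6
[0.529, 0.0912, 0.1293] crop 296.2 428.1
```

```bash
python3 -m jog '[[[-0.065,0.01,0.3],0],[[0,0,0.3],0],[[0,0,0.1],0],[[0,0,0],0]]'
python3 - <<'E'
from h import *
plan([0.536,0.070,0.107],np.pi/2+0.073)
shot("side","s16",(120,240,240,360),6)
o,p,M=st()
u=p-[0,0,.0565]
for q in(prj("side",u+np.array([-.0018,.022,0])),prj("side",[.5325,.07,.08])):print(((q[1]+.5-240)*6).round(1),((q[0]+.5-120)*6).round(1))
E
```

```text
time: 26.65
position: [0.5356, 0.0697, 0.1438]
tcp_rot: [-0.0, -0.039, 0.999, -0.0]
contact_force: [-0.4, -0.4, -4.2]
gripper_width: 0.242
pos [0.5356 0.0697 0.1438] toolx [-0.997 -0.077  0.001] tooly [-0.077  0.997 -0.   ] q6 0.052 shift [-0.008  0.004  0.614] turn 0.004316658282456753
306.4 491.1
320.0 479.0
```

View pics/s16.png

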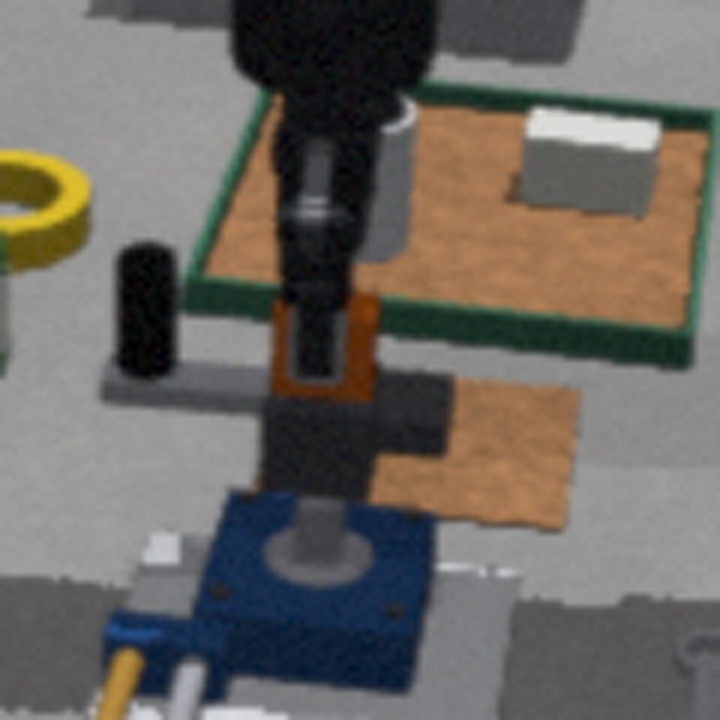

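```bash
python3 -m jog '[[[0,0,0.1],0],[[0,0,0.1],0],[[0,0,0.05],0],[[0,0,0],0]]';python3 -m jog '[[[0,0,0.06],0],[[0,0,0.06],0],[[0,0,0.06],0],[[0,0,0],0]]'
```

```text
time: 27.2
position: [0.5355, 0.0704, 0.1285]
tcp_rot: [-0.0, -0.039, 0.999, -0.0]
contact_force: [-0.4, -0.2, -5.1]
gripper_width: 0.246
time: 27.7
position: [0.5355, 0.0703, 0.1176]
tcp_rot: [-0.0, -0.039, 0.999, -0.0]
contact_force: [-0.3, -0.1, -4.7]
gripper_width: 0.245
```

```bash
python3 -m jog '[[[0,0,0.05],0],[[0,0,0.05],0],[[0,0,0.04],0],[[0,0,0],0]]';python3 -m jog '[[[0,0,0.02],0],[[0,0,0.02],0],[[0,0,0],0]]'
python3 - <<'E'
from h import *
plan([0.536,0.070,0.107],np.pi/2+0.073)
shot("side","s17",(120,240,240,360),6)
E
```

```text
time: 28.2
position: [0.5355, 0.0703, 0.1093]
tcp_rot: [-0.0, -0.039, 0.999, -0.0]
contact_force: [-2.1, 0.3, -5.9]
gripper_width: 0.246
time: 28.58
position: [0.5356, 0.0704, 0.1072]
tcp_rot: [-0.0, -0.039, 0.999, 0.0]
contact_force: [-2.7, -0.2, -3.8]
gripper_width: 0.247
pos [0.5356 0.0704 0.1072] toolx [-0.997 -0.078  0.   ] tooly [-0.078  0.997  0.   ] q6 0.052 shift [-0.006 -0.007  0.003] turn 0.005196901333399895
```

View pics/s17.png

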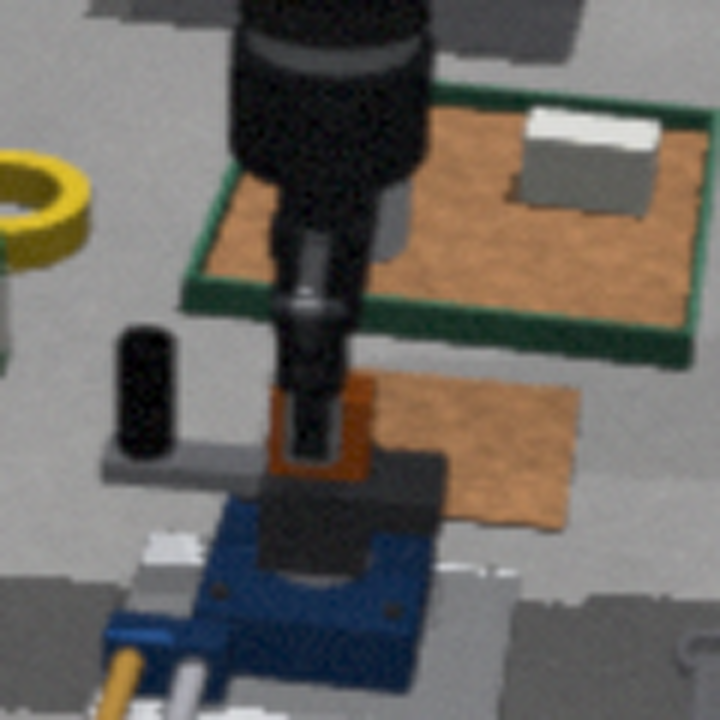

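```bash
python3 -m jog '[[[0,0,0.01],0],[[0,0,0],0],[[0,0,0],0],[[0,0,0],0],[[0,0,0],0]]' 50;python3 -m jog '[[[0,0,-0.3],0],[[0,0,-0.6],0],[[0,0,-0.8],0],[[0,-0.5,-0.3],0],[[0,-0.9,0],0],[[0,-0.9,0],0],[[0,-0.4,0],0],[[0,0,0],0]]'
python3 - <<'E'
from h import *
shot("side","s18",(120,240,240,360),6)
shot("top","t18",(150,250,235,365),5)
plan([0.6,0.075,0.2],0)
E
```

```text
time: 29.25
position: [0.536, 0.0704, 0.1068]
tcp_rot: [0.0, -0.039, 0.999, -0.0]
contact_force: [-0.1, -0.0, 0.4]
gripper_width: 0.584
time: 30.25
position: [0.5485, -0.0927, 0.2266]
tcp_rot: [0.0, -0.038, 0.999, 0.0]
contact_force: [0.3, -0.1, -0.5]
gripper_width: 0.584
pos [ 0.5483 -0.0907  0.2266] toolx [-0.997 -0.078  0.   ] tooly [-0.078  0.997  0.001] q6 -0.242 shift [-1.074  2.687  0.445] turn -1.4928266695847485
```

View pics/s18.png

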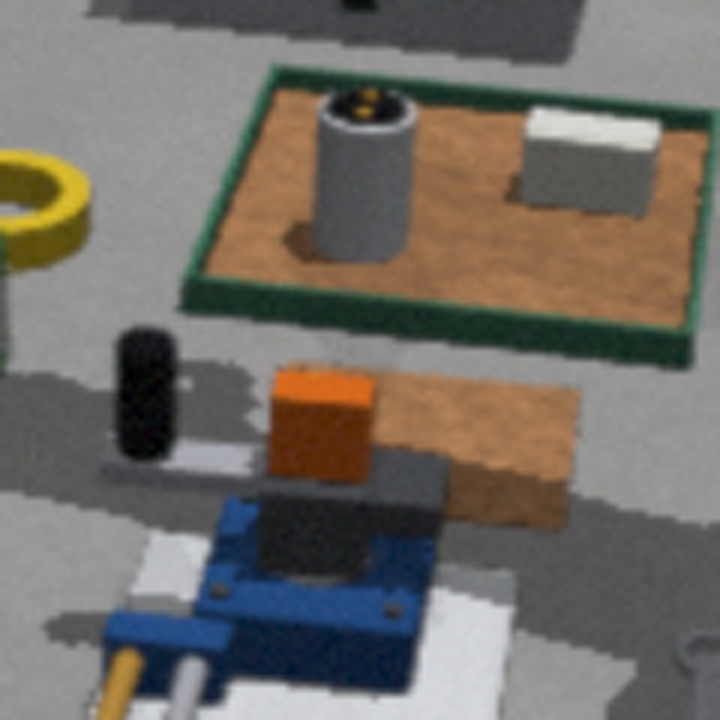

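View pics/t18.png

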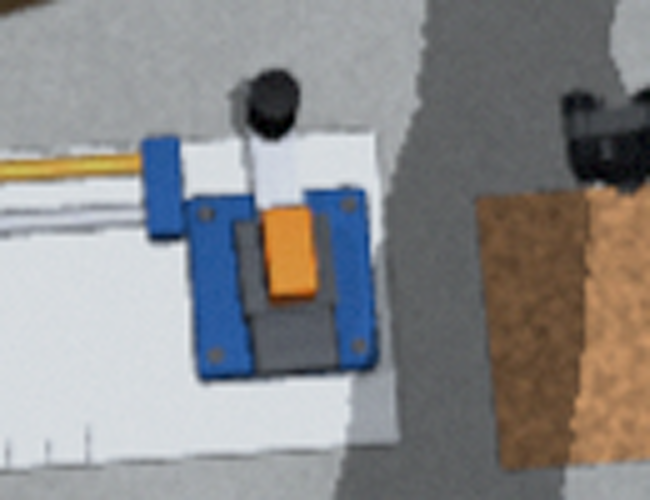

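Run:
```python
from h import *
c=lambda x,y:(150+y/5-.4,235+x/5-.4)
s=lambda x,y:(120+y/6-.4,240+x/6-.4)
k=unp("top",c(276,96),.140); g=unp("top",c(290,253),.126)
print(k,g,np.hypot(*(k-g)[:2]),np.arctan2(k[1]-g[1],k[0]-g[0]))
print("side",unp("side",s(148,338),.14),unp("side",s(324,386),.126))
```

```text
[0.60025799 0.07359171 0.14      ] [0.53051711 0.06888596 0.126     ] 0.06989945611340215 0.0673726078378737
side [0.60153811 0.07825308 0.14      ] [0.53175222 0.07445946 0.126     ]
```

```bash
python3 -m jog '[[[-0.2,0.5,0],0],[[-0.3,0.8,0],0],[[-0.3,0.8,0],0],[[-0.3,0.6,0.2],0],[[0,0,0],0]]';python3 - <<'E'
from h import *
plan([0.6023,0.0748,0.110],None)
E
```

```text
time: 30.98
position: [0.6014, 0.0798, 0.2135]
tcp_rot: [-0.001, -0.042, 0.999, 0.0]
contact_force: [-0.1, 0.1, -0.1]
gripper_width: 0.582
pos [0.6014 0.0798 0.2135] toolx [-0.996 -0.084  0.002] tooly [-0.084  0.996  0.001] q6 0.047 shift [-0.011 -0.085  1.724] turn None
```

```bash
python3 -m jog '[[[-0.01,-0.08,0.2],0],[[0,0,0.4],0],[[0,0,0.2],0],[[0,0,0],0]]';python3 - <<'E'
from h import *
plan([0.6023,0.0748,0.110],None)
shot("side","s19",(100,220,220,340),6)
E
```

```text
time: 31.48
position: [0.6014, 0.0699, 0.1656]
tcp_rot: [-0.001, -0.039, 0.999, -0.0]
contact_force: [-0.8, 0.1, -0.3]
gripper_width: 0.585
pos [0.6014 0.0699 0.1656] toolx [-0.997 -0.077  0.003] tooly [-0.077  0.997 -0.   ] q6 0.039 shift [-0.023  0.081  0.927] turn None
```

View pics/s19.png

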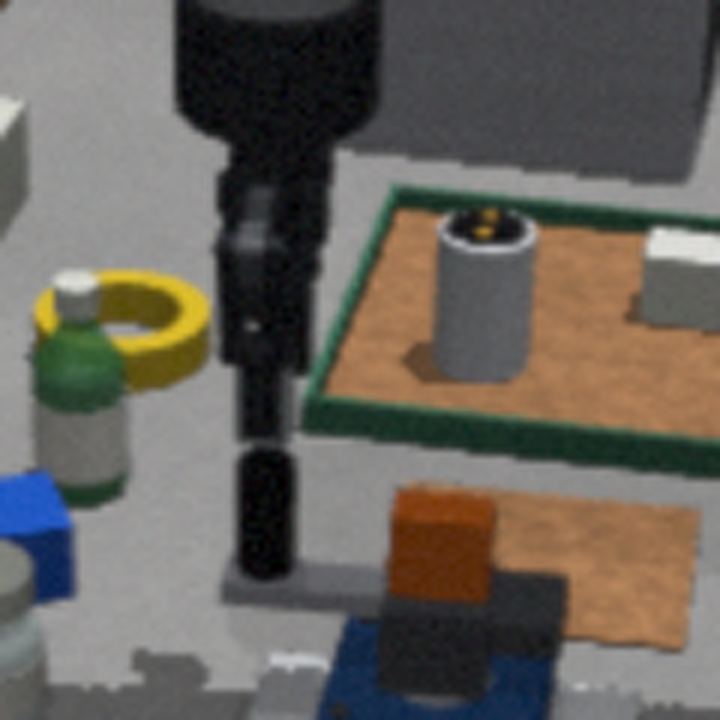

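```bash
python3 -m jog '[[[-0.02,0.08,0.1],0],[[0,0,0.4],0],[[0,0,0.3],0],[[0,0,0.12],0],[[0,0,0],0]]';python3 - <<'E'
from h import *
plan([0.6023,0.0748,0.110],None)
shot("side","s20",(100,220,220,340),5)
E
```

```text
time: 32.15
position: [0.6035, 0.0758, 0.1115]
tcp_rot: [-0.0, -0.039, 0.999, 0.0]
contact_force: [0.4, -0.2, -0.1]
gripper_width: 0.586
pos [0.6035 0.0758 0.1115] toolx [-0.997 -0.078  0.   ] tooly [-0.078  0.997  0.   ] q6 0.047 shift [ 0.021 -0.016  0.025] turn None
```

View pics/s20.png

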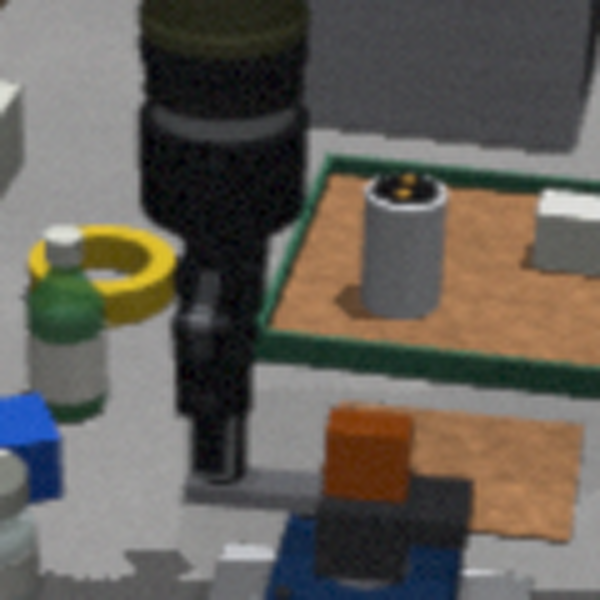

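```bash
python3 -m jog '[[[0.015,-0.015,0],0],[[0,0,0],0],[[0,0,0],0],[[0,0,0],0],[[0,0,0],0]]' 10
python3 - <<'E'
from h import *
o,p,M=st(); print(p,o["contact_force"],o["moment"],o["gripper_width"])
E
python3 -m jog '[[[0.04,-0.302,0],0],[[0.1165,-0.281,0],0],[[0.185,-0.242,0],0]]'
```

```text
time: 32.83
position: [0.6033, 0.0748, 0.112]
tcp_rot: [0.001, -0.039, 0.999, 0.0]
contact_force: [0.8, 0.2, 3.1]
gripper_width: 0.27
[0.60332022 0.0747729  0.11202584] [0.84376393 0.17917786 3.11460252] [-0.01588461 -0.08087625  0.0334118 ] 0.27046872151521656
time: 33.2
position: [0.5848, 0.0234, 0.1114]
tcp_rot: [-0.001, -0.039, 0.999, 0.001]
contact_force: [-3.2, 6.1, 2.9]
gripper_width: 0.264
```

```bash
python3 -m jog '[[[0.242,-0.185,0],0],[[0.281,-0.1165,0],0],[[0.302,-0.04,0],0],[[0,0,0],0]]'
python3 - <<'E'
from h import *
o,p,M=st(); print(p,o["contact_force"],o["moment"],o["gripper_width"])
shot("side","s21",(100,400,180,420),2.5)
E
```

```text
time: 33.7
position: [0.5364, 0.0, 0.1115]
tcp_rot: [-0.0, -0.039, 0.999, 0.002]
contact_force: [-0.6, 6.3, 1.8]
gripper_width: 0.264
[5.36426312e-01 2.23757559e-05 1.11541989e-01] [-0.60497394  6.26729989  1.81415755] [1.76948537 0.02779478 0.01808678] 0.2642241729453004
```

View pics/s21.png

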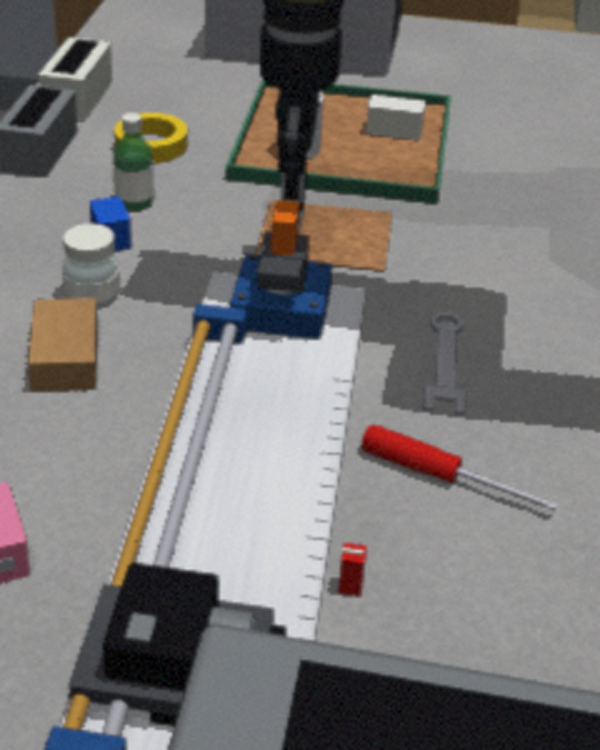

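```bash
python3 -m jog '[[[0.302,0.05,0],0],[[0.281,0.1165,0],0],[[0.242,0.185,0],0],[[0.185,0.242,0],0],[[0.1165,0.281,0],0],[[0.04,0.302,0],0]]'; python3 -m jog '[[[-0.04,0.302,0],0],[[-0.1165,0.281,0],0],[[-0.185,0.242,0],0],[[-0.242,0.185,0],0],[[-0.281,0.1165,0],0],[[-0.302,0.04,0],0]]'; python3 -m jog '[[[-0.302,-0.04,0],0],[[-0.281,-0.1165,0],0],[[-0.242,-0.185,0],0],[[-0.185,-0.242,0],0],[[-0.1165,-0.281,0],0],[[-0.04,-0.302,0],0],[[0,0,0],0]]'
python3 - <<'E'
from h import *
o,p,M=st(); print(p,o["contact_force"],M[:,0])
shot("top","t21",(160,300,60,330),3)
E
```

```text
time: 34.5
position: [0.4615, 0.064, 0.1118]
tcp_rot: [-0.001, -0.039, 0.999, -0.002]
contact_force: [2.0, -3.0, 4.2]
gripper_width: 0.263
time: 35.25
position: [0.5248, 0.1411, 0.1118]
tcp_rot: [-0.002, -0.04, 0.999, 0.0]
contact_force: [-3.1, 0.5, 9.5]
gripper_width: 0.267
time: 36.12
position: [0.6024, 0.0754, 0.1117]
tcp_rot: [-0.0, -0.039, 0.999, 0.0]
contact_force: [2.8, -0.0, 5.1]
gripper_width: 0.263
[0.60244277 0.07536164 0.11173893] [ 2.78002059 -0.04217953  5.05938326] [-9.96998471e-01 -7.74211308e-02  1.35007903e-04]
```

View pics/t21.png

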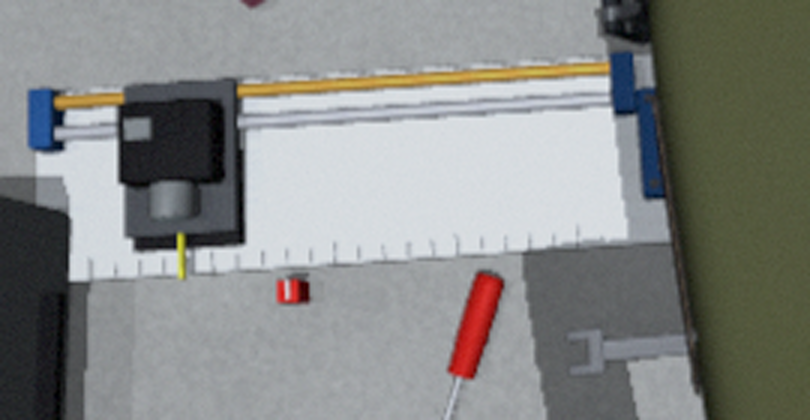

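```bash
python3 -m jog '[[[0.04,-0.302,0],0],[[0.1165,-0.281,0],0],[[0.185,-0.242,0],0],[[0.242,-0.185,0],0],[[0.281,-0.1165,0],0],[[0.302,-0.04,0],0]]'; python3 -m jog '[[[0.302,0.05,0],0],[[0.281,0.1165,0],0],[[0.242,0.185,0],0],[[0.185,0.242,0],0],[[0.1165,0.281,0],0],[[0.04,0.302,0],0]]'; python3 -m jog '[[[-0.04,0.302,0],0],[[-0.1165,0.281,0],0],[[-0.185,0.242,0],0],[[-0.242,0.185,0],0],[[-0.281,0.1165,0],0],[[-0.302,0.04,0],0]]'; python3 -m jog '[[[-0.302,-0.05,0],0],[[-0.281,-0.1165,0],0],[[-0.242,-0.185,0],0],[[-0.185,-0.242,0],0],[[-0.1165,-0.281,0],0],[[-0.04,-0.302,0],0]]'
```

```text
time: 36.92
position: [0.5375, 0.0003, 0.1116]
tcp_rot: [0.0, -0.039, 0.999, 0.001]
contact_force: [3.2, 6.2, 3.3]
gripper_width: 0.261
time: 37.67
position: [0.4614, 0.0642, 0.1116]
tcp_rot: [-0.001, -0.039, 0.999, -0.002]
contact_force: [2.4, -2.4, 6.2]
gripper_width: 0.266
time: 38.42
position: [0.5244, 0.141, 0.1117]
tcp_rot: [-0.002, -0.04, 0.999, -0.0]
contact_force: [-2.7, 2.1, 10.7]
gripper_width: 0.262
time: 39.17
position: [0.6024, 0.0767, 0.1117]
tcp_rot: [-0.0, -0.04, 0.999, 0.001]
contact_force: [1.8, 3.6, 5.8]
gripper_width: 0.265
```

```bash
python3 -m jog '[[[0.04,-0.302,0],0],[[0.1165,-0.281,0],0],[[0.185,-0.242,0],0],[[0.242,-0.185,0],0],[[0.281,-0.1165,0],0],[[0.302,-0.04,0],0]]'; python3 -m jog '[[[0.302,0.05,0],0],[[0.281,0.1165,0],0],[[0.242,0.185,0],0],[[0.185,0.242,0],0],[[0.1165,0.281,0],0],[[0.04,0.302,0],0]]'; python3 -m jog '[[[-0.04,0.302,0],0],[[-0.1165,0.281,0],0],[[-0.185,0.242,0],0],[[-0.242,0.185,0],0],[[-0.281,0.1165,0],0],[[-0.302,0.04,0],0]]'; python3 -m jog '[[[-0.302,-0.05,0],0],[[-0.281,-0.1165,0],0],[[-0.242,-0.185,0],0],[[-0.185,-0.242,0],0],[[-0.1165,-0.281,0],0],[[-0.04,-0.302,0],0],[[0,0,0],0],[[0,0,0],0]]'
cat > meas.py <<'E'
from h import *
import sys
im=np.mean([cams.capture("top").astype(float) for _ in range(8)],0)
np.save("top_avg.npy",im)
o,p,M=st(); print(o["time"],p,o["contact_force"])
r0,r1,c0,c1=225,265,100,190
out=np.clip(im[r0:r1,c0:c1],0,255).astype(np.uint8); cv2.imwrite(f"pics/{sys.argv[1]}.png",cv2.resize(out,None,fx=8,fy=8,interpolation=cv2.INTER_CUBIC)[:,:,::-1])
E
python3 meas.py m1
```

```text
time: 39.92
position: [0.5379, 0.0005, 0.1117]
tcp_rot: [0.0, -0.039, 0.999, 0.0]
contact_force: [4.0, 2.7, 4.5]
gripper_width: 0.264
time: 40.67
position: [0.4614, 0.0644, 0.1116]
tcp_rot: [-0.001, -0.039, 0.999, -0.002]
contact_force: [2.2, -2.6, 7.0]
gripper_width: 0.267
time: 41.42
position: [0.5244, 0.141, 0.1117]
tcp_rot: [-0.002, -0.04, 0.999, -0.0]
contact_force: [-2.7, 0.6, 10.0]
gripper_width: 0.267
time: 42.42
position: [0.6024, 0.0754, 0.1117]
tcp_rot: [0.0, -0.039, 0.999, -0.0]
contact_force: [3.2, -1.2, 5.6]
gripper_width: 0.268
42.825 [0.60234797 0.0756752  0.11175037] [3.3417997  0.03848675 5.67430538]
```

View pics/m1.png

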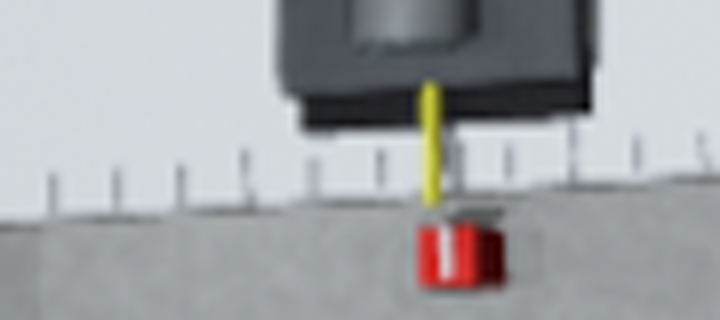

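```bash
cat > off.py <<'E'
from h import *
psi=0.0414
def sl(P): return np.array([P[0]*np.cos(psi)+P[1]*np.sin(psi), -P[0]*np.sin(psi)+P[1]*np.cos(psi)])*1000
im=np.load("top_avg.npy")
R_,G,B=im[...,0],im[...,1],im[...,2]
yw=np.clip(np.minimum(R_,G)-B-25,0,None)   # yellowness
for r in range(237,251):
    w=yw[r,140:170]; 
    if w.sum()>40:
        c=140+(w*np.arange(30)).sum()/w.sum(); P=unp("top",(r,c),.04); print("ptr",r,round(c,2),sl(P).round(1),w.sum().round())
sub=im[250:264,148:166]
# white line: inside the block, whiteness = min(G,B) relative to red
for r in range(252,262):
    row=im[r,150:164]; w=np.clip(np.minimum(row[:,1],row[:,2])-70,0,None); red=(row[:,0]-row[:,1])>60
    idx=np.where(red)[0]
    if len(idx)<2: continue
    m=np.zeros(14);m[idx[0]:idx[-1]+1]=1
    # only the lit top (R>150)
    w=w*m
    if w.sum()>20:
        c=150+(w*np.arange(14)).sum()/w.sum(); P=unp("top",(r,c),.038); print("mark",r,round(c,2),sl(P).round(1),w.sum().round(), row[:,1].round().astype(int).tolist())
E
python3 off.py
python3 - <<'E'
from h import *
im=np.mean([cams.capture("side").astype(float) for _ in range(8)],0); np.save("side_avg.npy",im)
o=np.clip(im[285:350,270:340],0,255).astype(np.uint8); cv2.imwrite("pics/m1s.png",cv2.resize(o,None,fx=9,fy=9,interpolation=cv2.INTER_CUBIC)[:,:,::-1])
E
```

```text
ptr 237 153.22 [479.7 384.6] 218.0
ptr 238 153.27 [477.2 384.5] 227.0
ptr 239 153.29 [474.8 384.5] 232.0
ptr 240 153.3 [472.4 384.5] 198.0
ptr 241 153.49 [470.  384.2] 165.0
ptr 242 153.52 [467.6 384.1] 152.0
ptr 243 153.54 [465.1 384.1] 157.0
ptr 244 153.56 [462.7 384.2] 163.0
ptr 245 153.56 [460.3 384.2] 164.0
ptr 246 153.56 [457.9 384.3] 164.0
ptr 247 153.56 [455.5 384.3] 164.0
ptr 248 153.55 [453.1 384.4] 166.0
ptr 249 153.55 [450.7 384.5] 175.0
ptr 250 153.48 [448.3 384.7] 86.0
mark 253 154.71 [441.1 382.5] 213.0 [162, 162, 120, 99, 115, 169, 110, 51, 56, 46, 54, 74, 120, 147]
mark 254 154.89 [438.7 382.1] 213.0 [159, 161, 96, 46, 77, 194, 128, 46, 45, 23, 12, 4, 28, 127]
mark 255 154.9 [436.3 382.1] 211.0 [156, 158, 95, 42, 77, 193, 128, 46, 45, 26, 10, 7, 8, 126]
mark 256 154.98 [433.9 382. ] 207.0 [155, 155, 92, 41, 66, 192, 132, 52, 48, 23, 8, 7, 10, 123]
mark 257 155.0 [431.5 382. ] 212.0 [158, 158, 93, 44, 42, 190, 139, 59, 47, 24, 11, 8, 8, 125]
mark 258 154.97 [429.1 382.1] 216.0 [160, 160, 96, 43, 44, 191, 139, 60, 48, 25, 11, 11, 4, 116]
mark 259 154.81 [426.8 382.6] 162.0 [161, 161, 96, 46, 46, 159, 116, 57, 51, 28, 8, 8, 10, 95]
mark 260 152.05 [424.8 389.2] 45.0 [158, 162, 114, 73, 54, 72, 53, 47, 48, 34, 45, 52, 54, 115]
```

View pics/m1s.png

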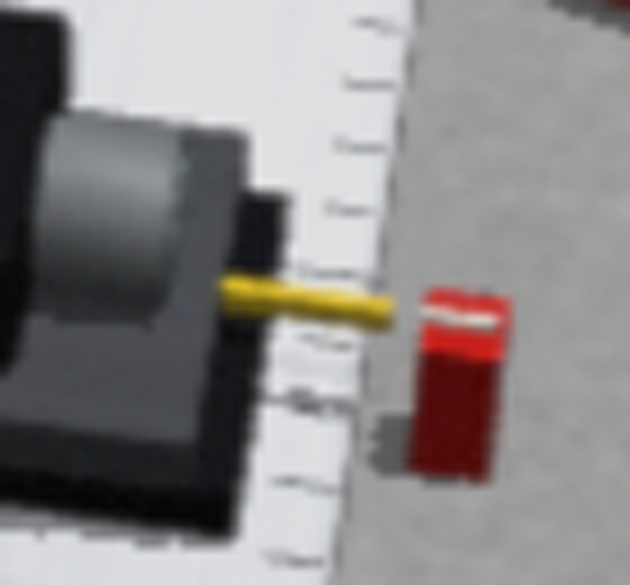

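```bash
cat > offs.py <<'E'
from h import *
psi=0.0414
def sl(P): return np.array([P[0]*np.cos(psi)+P[1]*np.sin(psi), -P[0]*np.sin(psi)+P[1]*np.cos(psi)])*1000
im=np.load("side_avg.npy")
R_,G,B=im[...,0],im[...,1],im[...,2]
yw=np.clip(np.minimum(R_,G)-B-25,0,None)
f=lambda c,r0,r1,W:(r0+(W[r0:r1,c]*np.arange(r1-r0)).sum()/W[r0:r1,c].sum())
for c in range(296,314,2):
    r=f(c,310,326,yw); print("ptr",c,round(r,2),sl(unp("side",(r,c),.04)).round(1))
for c in range(316,328):
    col=im[312:330,c]; w=np.clip(np.minimum(col[:,1],col[:,2])-70,0,None); red=(col[:,0]-col[:,1])>60; i=np.where(red)[0]
    if len(i)<3: continue
    m=np.zeros(18); m[i[0]:i[-1]+1]=1; w=w*m
    if w.sum()>20:
        r=312+(w*np.arange(18)).sum()/w.sum(); print("mark",c,round(r,2),sl(unp("side",(r,c),.038)).round(1),col[:,1].astype(int).tolist())
E
python3 offs.py
```

```text
ptr 296 316.74 [480.4 386.3]
ptr 298 317.09 [476.6 386.5]
ptr 300 317.19 [472.9 386.1]
ptr 302 317.58 [469.1 386.4]
ptr 304 317.93 [465.3 386.5]
ptr 306 318.09 [461.6 386.2]
ptr 308 318.34 [457.8 386.2]
ptr 310 318.79 [454.  386.6]
ptr 312 318.9 [450.3 386.2]
mark 317 319.15 [441.  383.2] [155, 156, 156, 156, 151, 116, 100, 180, 130, 70, 48, 47, 30, 23, 21, 16, 16, 12]
mark 318 319.32 [439.1 383.3] [155, 155, 157, 156, 148, 78, 72, 165, 138, 63, 34, 29, 13, 11, 11, 13, 12, 11]
mark 319 319.42 [437.3 383.2] [157, 157, 156, 155, 148, 82, 67, 156, 160, 78, 35, 30, 17, 13, 8, 11, 11, 11]
mark 320 319.53 [435.4 383.1] [155, 156, 154, 153, 150, 86, 57, 126, 176, 87, 37, 31, 23, 15, 13, 10, 11, 12]
mark 321 319.38 [433.6 382.4] [154, 155, 154, 154, 150, 105, 55, 100, 182, 91, 38, 31, 24, 11, 11, 12, 13, 10]
mark 322 320.04 [431.6 383.7] [154, 153, 154, 155, 154, 123, 60, 99, 200, 105, 42, 33, 29, 17, 12, 9, 7, 11]
mark 323 320.16 [429.7 383.7] [155, 153, 154, 156, 152, 120, 55, 87, 200, 115, 47, 30, 31, 16, 8, 5, 13, 13]
mark 324 320.23 [427.9 383.5] [153, 153, 151, 154, 151, 126, 59, 79, 184, 115, 51, 34, 37, 23, 26, 28, 32, 34]
mark 325 319.97 [426.1 382.5] [153, 153, 151, 154, 152, 146, 76, 63, 116, 81, 59, 57, 70, 69, 80, 82, 89, 90]
mark 326 319.37 [424.3 380.7] [155, 155, 153, 154, 154, 151, 108, 96, 99, 97, 104, 109, 125, 130, 144, 146, 150, 148]
```

```bash
python3 -m jog '[[[0.021,-0.22,0],0],[[0.063,-0.21,0],0],[[0,0,0],0],[[0,0,0],0],[[0,0,0],0]]'; python3 meas.py m2; python3 off.py | awk '{print $1,$2,$3,$4,$5,$6}'
python3 - <<'E'
from h import *
im=np.mean([cams.capture("side").astype(float) for _ in range(8)],0); np.save("side_avg.npy",im)
E
python3 offs.py | cut -c1-40
```

```text
time: 43.85
position: [0.5992, 0.0495, 0.1117]
tcp_rot: [-0.0, -0.039, 0.999, -0.0]
contact_force: [2.3, -0.2, 5.8]
gripper_width: 0.262
44.25 [0.5991831  0.04954848 0.11169667] [ 2.53106911 -0.94537801  5.88838645]
ptr 237 154.18 [479.5 382.3] 214.0
ptr 238 154.2 [477.1 382.3] 220.0
ptr 239 154.23 [474.7 382.3] 226.0
ptr 240 154.23 [472.3 382.3] 214.0
ptr 241 154.43 [469.8 381.9] 174.0
ptr 242 154.52 [467.4 381.7] 153.0
ptr 243 154.54 [465. 381.8] 158.0
ptr 244 154.56 [462.6 381.8] 164.0
ptr 245 154.56 [460.2 381.8] 166.0
ptr 246 154.56 [457.8 381.9] 165.0
ptr 247 154.55 [455.4 382. ]
ptr 248 154.54 [453. 382.] 169.0
ptr 249 154.52 [450.6 382.2] 177.0
ptr 250 154.48 [448.2 382.3] 87.0
mark 253 154.72 [441.1 382.4] 217.0
mark 254 154.87 [438.7 382.1] 217.0
mark 255 154.89 [436.3 382.1] 214.0
mark 256 154.95 [433.9 382.1] 213.0
mark 257 155.0 [431.5 382. ]
mark 258 154.97 [429.1 382.1] 219.0
mark 259 154.81 [426.8 382.6] 165.0
mark 260 152.08 [424.8 389.1] 49.0
ptr 296 315.85 [480.7 384.1]
ptr 298 316.13 [476.9 384.1]
ptr 300 316.38 [473.2 384. ]
ptr 302 316.72 [469.4 384.2]
ptr 304 316.92 [465.6 384. ]
ptr 306 317.04 [461.9 383.6]
ptr 308 317.37 [458.1 383.7]
ptr 310 317.82 [454.2 384.2]
ptr 312 317.97 [450.5 383.9]
mark 317 319.16 [441.  383.2] [154, 155,
mark 318 319.31 [439.1 383.3] [156, 155,
mark 319 319.42 [437.3 383.2] [154, 155,
mark 320 319.52 [435.4 383.1] [155, 155,
mark 321 319.4 [433.6 382.5] [153, 153, 
mark 322 320.04 [431.6 383.7] [154, 153,
mark 323 320.16 [429.7 383.7] [153, 152,
mark 324 320.24 [427.9 383.5] [152, 150,
mark 325 320.04 [426.  382.7] [152, 152,
mark 326 319.35 [424.3 380.6] [154, 154,
```

```bash
python3 -m jog '[[[0,0,0],0],[[0,0,0],0],[[0,0,0],0],[[0,0,0],0]]' 50;python3 -m jog '[[[0,0,-0.4],0],[[0,0,-0.7],0],[[0,0,-0.8],0],[[0,-0.5,0],0.12],[[0,-0.9,0],0.12],[[0,-0.9,0],0.12],[[0,-0.4,0],0],[[0,0,0],0]]'
python3 - <<'E'
from h import *
shot("side","s30",(120,240,240,360),6)
shot("top","t30",(150,250,235,365),5)
plan([0.5325,0.0695,0.2],np.pi/2-0.295)
E
```

```text
time: 45.15
position: [0.599, 0.0492, 0.111]
tcp_rot: [-0.001, -0.039, 0.999, -0.0]
contact_force: [-0.3, -0.6, -0.2]
gripper_width: 0.588
time: 46.15
position: [0.5836, -0.1128, 0.2254]
tcp_rot: [-0.0, 0.142, 0.99, -0.0]
contact_force: [0.3, 0.2, 0.1]
gripper_width: 0.586
pos [ 0.5842 -0.1108  0.2254] toolx [-0.96   0.278  0.   ] tooly [0.278 0.96  0.001] q6 0.094 shift [1.665 2.646 0.426] turn 0.012800200356603009
```

View pics/s30.png

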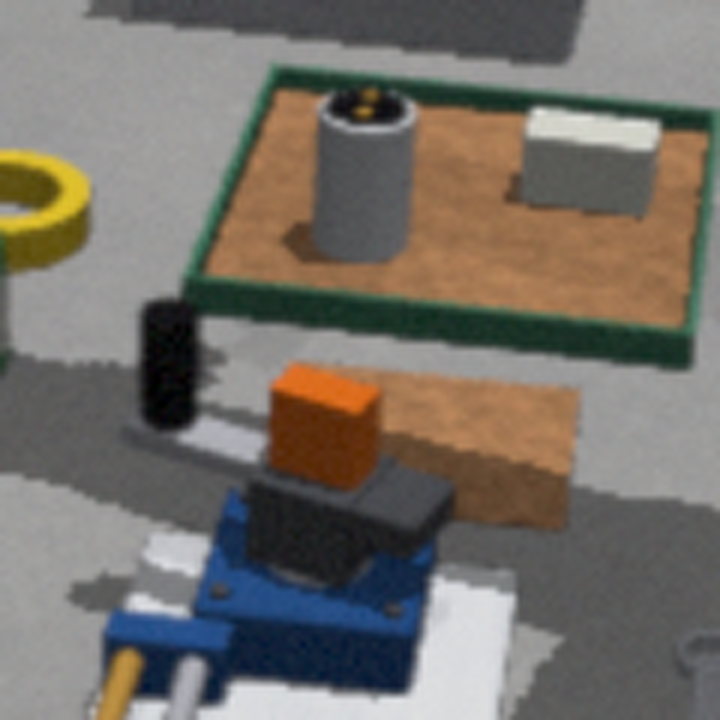

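View pics/t30.png

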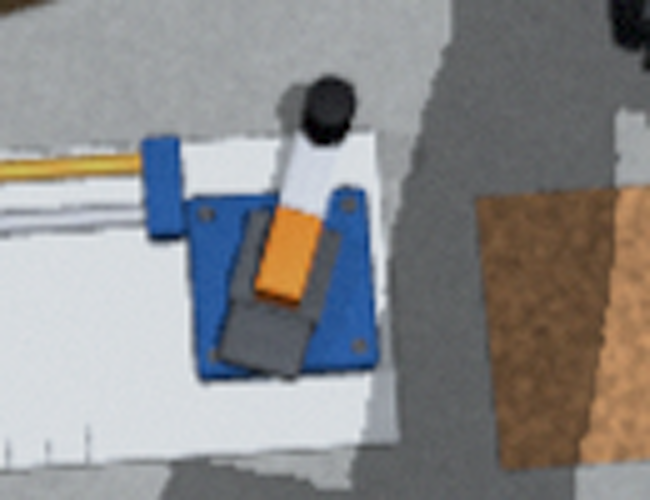

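Run:
```python
from h import *
c=lambda x,y:(150+y/5-.4,235+x/5-.4)
k=unp("top",c(332,100),.140); g=unp("top",c(289,253),.126)
print(k,g,np.hypot(*(k-g)[:2]),np.arctan2(k[1]-g[1],k[0]-g[0]))
for a,b in(((276,208),(256,292)),((322,218),(300,304))):
    A,B=unp("top",c(*a),.126),unp("top",c(*b),.126); print(np.arctan2(*(A-B)[[1,0]]), A,B)
im=np.mean([cams.capture("top").astype(float) for _ in range(4)],0)
m=((im[...,0]-im[...,2]>90)&(im[...,1]>60)).astype(np.uint8); m[:, :270]=0; m[:,310:]=0; m[:180]=0;m[220:]=0
ys,xs=np.nonzero(m); print(len(ys),cv2.minAreaRect(np.stack([xs,ys],1).astype(np.float32)))
W=np.array([unp("top",(y,x),.126)[:2] for y,x in zip(ys,xs)]); print(W.mean(0)); e,v=np.linalg.eigh(np.cov(W.T)); print(np.arctan(v[1,1]/v[0,1]))
```

```text
[0.59780433 0.04832949 0.14      ] [0.53052835 0.06933925 0.126     ] 0.07048025959285378 -0.3026954534708357
-0.2602025964538245 [0.55141332 0.07459729 0.126     ] [0.51303396 0.08481535 0.126     ]
-0.2798692202406772 [0.54628001 0.05383274 0.126     ] [0.50705723 0.06510586 0.126     ]
162 ((292.2735900878906, 200.2924346923828), (9.47787857055664, 16.895347595214844), 15.945395469665527)
[0.53012237 0.06972316]
-0.3014048142277892
```

```bash
python3 -m jog '[[[0.3,0.5,0],0],[[0.45,0.7,0],0],[[0.45,0.7,0],0],[[0.3,0.5,0],0],[[0.165,0.246,0],0],[[0,0,0],0]]'
python3 - <<'E'
from h import *
plan([0.5325,0.0695,0.1075],np.pi/2-0.28)
E
```

```text
time: 47.2
position: [0.5323, 0.0702, 0.2256]
tcp_rot: [0.0, 0.139, 0.99, -0.0]
contact_force: [0.2, -0.7, -0.8]
gripper_width: 0.585
pos [0.5323 0.0702 0.2256] toolx [-0.961  0.276 -0.   ] tooly [ 0.276  0.961 -0.   ] q6 0.411 shift [-0.005 -0.009  1.968] turn 0.0006263719211807572
```

```bash
python3 -m jog '[[[0,-0.01,0.4],0],[[0,0,0.5],0],[[0,0,0.2],0],[[0,0,0],0]]'
python3 - <<'E'
from h import *
plan([0.5325,0.0695,0.1075],np.pi/2-0.28)
shot("side","s31",(100,240,240,360),5)
E
```

```text
time: 47.7
position: [0.532, 0.0678, 0.1589]
tcp_rot: [-0.001, 0.141, 0.99, -0.0]
contact_force: [-0.4, -0.6, 0.3]
gripper_width: 0.588
pos [0.532  0.0678 0.1589] toolx [-0.96   0.279  0.002] tooly [ 0.279  0.96  -0.001] q6 0.41 shift [-0.001  0.03   0.856] turn -0.002913667600006109
```

View pics/s31.png

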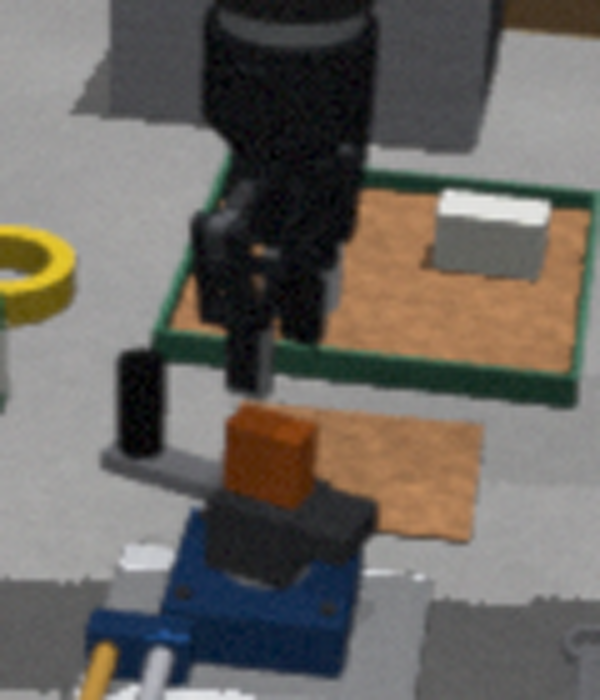

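```bash
python3 -m jog '[[[0,0.03,0.3],0],[[0,0,0.3],0],[[0,0,0.18],0],[[0,0,0.06],0],[[0,0,0],0]]'
python3 - <<'E'
from h import *
plan([0.5325,0.0695,0.1075],np.pi/2-0.28)
shot("side","s32",(100,240,240,360),5)
E
```

```text
time: 48.38
position: [0.5332, 0.0704, 0.1095]
tcp_rot: [0.0, 0.14, 0.99, 0.0]
contact_force: [0.7, 0.2, 0.4]
gripper_width: 0.582
pos [0.5332 0.0704 0.1095] toolx [-0.961  0.278 -0.001] tooly [0.278 0.961 0.   ] q6 0.413 shift [ 0.007 -0.018  0.034] turn -0.0018862922991795816
```

View pics/s32.png

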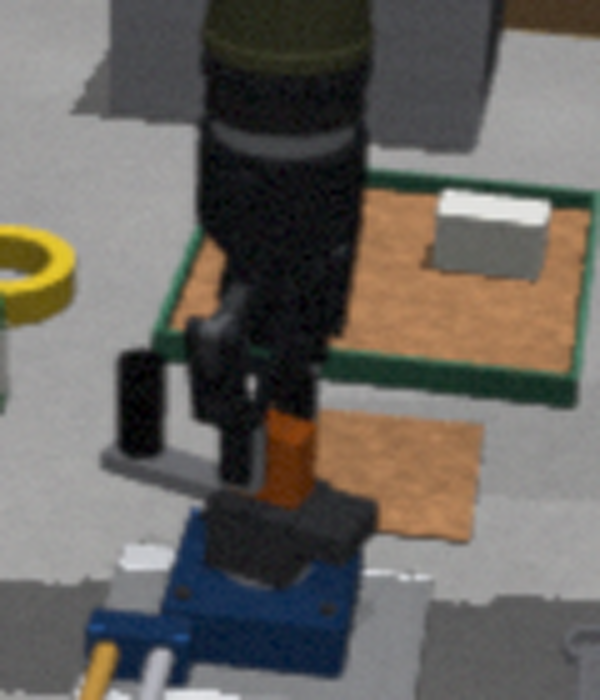

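Good straddle. I'll close, check, and lift slowly.

```bash
python3 -m jog '[[[0,-0.01,0],0],[[0,0,0],0],[[0,0,0],0],[[0,0,0],0],[[0,0,0],0]]' 5; python3 -m jog '[[[0,0,-0.08],0],[[0,0,-0.15],0],[[0,0,-0.2],0],[[0,0,-0.2],0],[[0,0,0],0]]'
python3 - <<'E'
from h import *
plan([0.5325,0.0695,0.1075],np.pi/2-0.28)
shot("side","s33",(100,240,240,360),5)
o=st()[0];print(o["contact_force"],o["moment"],o["gripper_width"])
E
```

```text
time: 49.05
position: [0.5331, 0.0701, 0.1098]
tcp_rot: [0.001, 0.14, 0.99, 0.0]
contact_force: [-1.4, 0.9, 5.8]
gripper_width: 0.247
time: 49.68
position: [0.5329, 0.0696, 0.1482]
tcp_rot: [0.001, 0.141, 0.99, -0.0]
contact_force: [-0.2, 0.1, -4.5]
gripper_width: 0.246
pos [0.5329 0.0696 0.1482] toolx [-0.96   0.278 -0.001] tooly [0.278 0.96  0.   ] q6 0.412 shift [ 0.006 -0.004  0.679] turn -0.0020074628798907312
[-0.16333814 -0.51790191 -4.28040474] [-0.00268545 -0.03532677  0.03912952] 0.24438764193701804
```

View pics/s33.png

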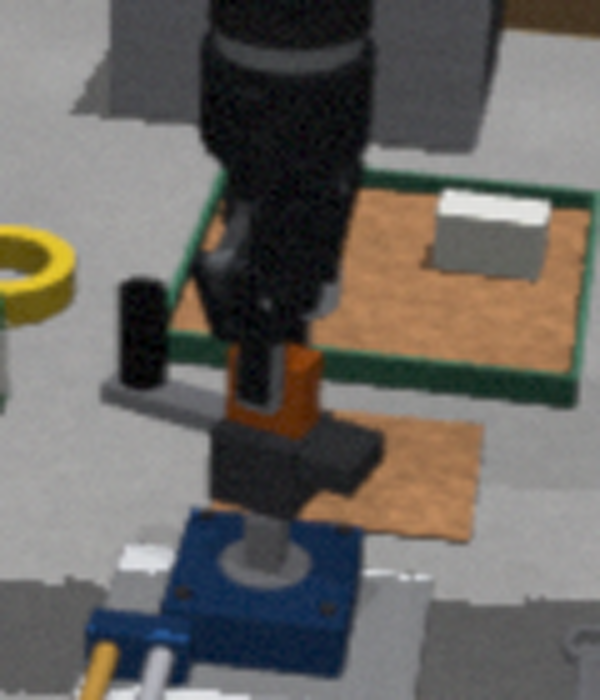

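```bash
python3 -m jog '[[[0,0,-0.3],0],[[0,0,-0.5],0],[[0,0,0],0],[[0,0,0],0]]'
python3 - <<'E'
from h import *
shot("top","t34",(150,260,270,410),5)
shot("side","s34",(100,240,240,380),5)
plan([0.5128,-0.0955,0.18],np.pi/2+0.05)
E
```

```text
time: 50.22
position: [0.5318, 0.0697, 0.1938]
tcp_rot: [-0.001, 0.14, 0.99, -0.0]
contact_force: [-0.1, 0.6, -4.3]
gripper_width: 0.245
pos [0.5314 0.0697 0.1933] toolx [-0.961  0.278  0.003] tooly [ 0.278  0.961 -0.001] q6 0.412 shift [-0.468 -2.73   0.224] turn -0.3317640834140707
```

View pics/t34.png

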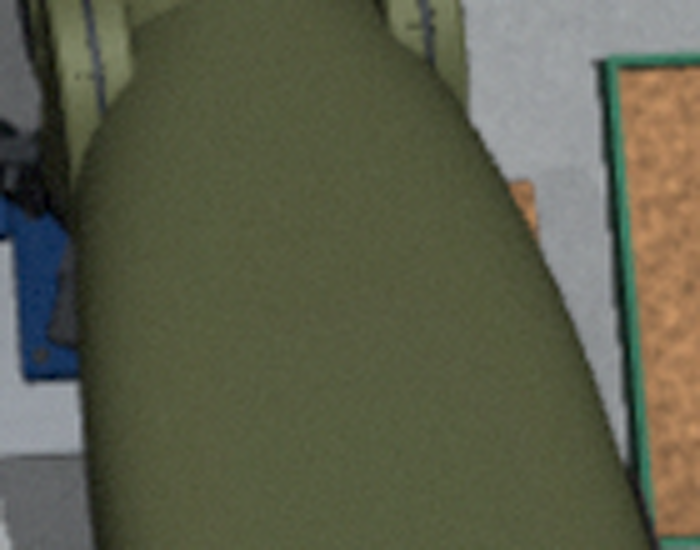

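View pics/s34.png

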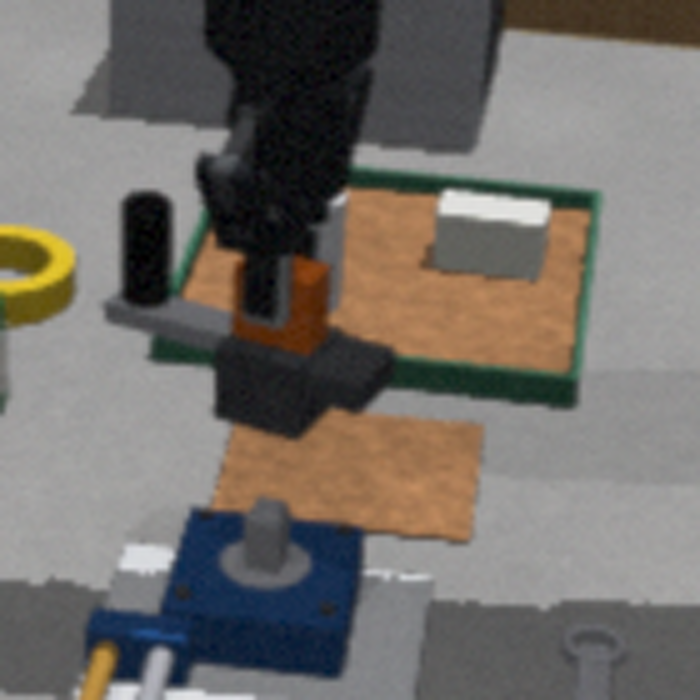

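Run:
```python
from h import *
c=lambda x,y:(150+y/5-.4,265+x/5-.4)
C=np.array([unp("top",c(*q),.004) for q in((328,198),(557,180),(586,450),(350,470))]); print(C.round(4),C.mean(0), np.linalg.norm(C-np.roll(C,1,0),axis=1))
print("gb",unp("top",c(132,283),.046), [unp("top",c(*q),.046).round(4) for q in((37,197),(215,186),(229,365),(50,381))])
o=np.mean([unp("top",c(*q),.046) for q in((37,197),(215,186),(229,365),(50,381))],0);print(o)
s=lambda x,y:(100+y/5-.4,240+x/5-.4)
print("side",[unp("side",s(*q),.004).round(4) for q in((484,425),(470,542),(214,508))])
```

```text
[[ 0.5771 -0.0335  0.004 ]
 [ 0.5836 -0.1511  0.004 ]
 [ 0.4454 -0.1573  0.004 ]
 [ 0.4385 -0.0383  0.004 ]] [ 0.5111384  -0.09503727  0.004     ] [0.13871347 0.11780677 0.13837074 0.11919788]
gb [0.52926632 0.06955996 0.046     ] [array([0.5731, 0.1148, 0.046 ]), array([0.5764, 0.0273, 0.046 ]), array([0.4879, 0.0238, 0.046 ]), array([0.4823, 0.1107, 0.046 ])]
[0.52991531 0.06914772 0.046     ]
side [array([ 0.4443, -0.1502,  0.004 ]), array([ 0.4388, -0.0301,  0.004 ]), array([ 0.5759, -0.0302,  0.004 ])]
```

```bash
python3 -m jog '[[[-0.1,-0.4,0],0],[[-0.1,-0.8,0],0],[[-0.15,-0.8,0],0],[[-0.1,-0.5,0],0],[[0,-0.2,0],0],[[0,0,0],0]]'; python3 -m jog '[[[0,0,0],-0.11],[[0,0,0],-0.11],[[0,0,0],-0.11],[[0,0,0],0]]'
python3 - <<'E'
from h import *
plan([0.5136,-0.0943,0.075],np.pi/2+0.05)
E
```

```text
time: 51.08
position: [0.5127, -0.0933, 0.1941]
tcp_rot: [-0.001, 0.141, 0.99, 0.0]
contact_force: [0.5, 0.5, -3.9]
gripper_width: 0.246
time: 51.58
position: [0.5135, -0.0919, 0.1946]
tcp_rot: [-0.0, -0.024, 1.0, 0.0]
contact_force: [0.1, 0.3, -5.4]
gripper_width: 0.242
pos [ 0.5135 -0.0919  0.1946] toolx [-0.999 -0.049  0.   ] tooly [-0.049  0.999  0.001] q6 -0.226 shift [ 0.    -0.042  1.994] turn -0.001214943752559261
```

```bash
python3 -m jog '[[[0,-0.04,0.5],0],[[0,0,0.7],0],[[0,0,0.5],0],[[0,0,0.25],0],[[0,0,0.1],0],[[0,0,0],0],[[0,0,0],0]]'
python3 - <<'E'
from h import *
plan([0.5136,-0.0943,0.0638],np.pi/2+0.05)
shot("side","s35",(100,240,240,380),5)
E
```

```text
time: 52.45
position: [0.5148, -0.0958, 0.0731]
tcp_rot: [0.001, -0.024, 1.0, -0.0]
contact_force: [-0.7, -0.5, -4.7]
gripper_width: 0.242
pos [ 0.5148 -0.0958  0.0731] toolx [-0.999 -0.048 -0.002] tooly [-0.048  0.999 -0.   ] q6 -0.232 shift [0.019 0.026 0.155] turn -0.001957505130159465
```

View pics/s35.png

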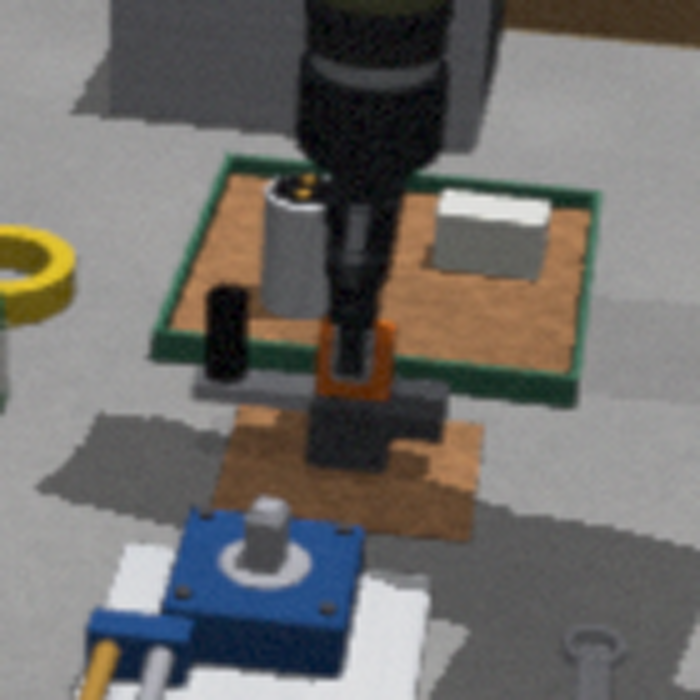

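Good. Final lowering and release.

```bash
python3 -m jog '[[[0.02,0.02,0.06],0],[[0,0,0.05],0],[[0,0,0.035],0],[[0,0,0],0],[[0,0,0],0]]'
```

```text
time: 53.12
position: [0.5122, -0.0944, 0.0641]
tcp_rot: [0.0, -0.024, 1.0, 0.0]
contact_force: [-2.5, 0.7, 5.2]
gripper_width: 0.242
```

```bash
python3 -m jog '[[[0,0,0],0],[[0,0,0],0],[[0,0,0],0],[[0,0,0],0]]' 55; python3 -m jog '[[[0,0,-0.3],0],[[0,0,-0.6],0],[[0,0,-0.8],0],[[0,0,-0.8],0],[[0,-0.6,0],0],[[0,-0.9,0],0],[[0,-0.9,0],0],[[0,-0.5,0],0]]'; python3 -m jog '[[[0,0,0],0],[[0,0,0],0]]'; python3 meas.py m3; python3 off.py | awk '{print $1,$2,$3,$4,$5,$6}'
python3 - <<'E'
from h import *
im=np.mean([cams.capture("side").astype(float) for _ in range(8)],0); np.save("side_avg.npy",im)
shot("side","s36"); shot("top","t36"); shot("top","t36c",(150,260,270,410),5)
E
python3 offs.py | cut -c1-34
```

```text
time: 53.62
position: [0.5125, -0.0946, 0.0632]
tcp_rot: [0.0, -0.024, 1.0, -0.0]
contact_force: [0.2, -0.5, 0.3]
gripper_width: 0.643
time: 54.62
position: [0.5207, -0.2709, 0.213]
tcp_rot: [0.0, -0.023, 1.0, -0.0]
contact_force: [0.0, 0.4, -0.6]
gripper_width: 0.645
time: 54.88
position: [0.5204, -0.2678, 0.2129]
tcp_rot: [-0.0, -0.024, 1.0, 0.0]
contact_force: [-0.5, 0.2, -0.4]
gripper_width: 0.644
55.275 [ 0.52087674 -0.2677718   0.21338136] [ 0.01715334  0.26687842 -0.24614449]
ptr 237 154.19 [479.5 382.2] 179.0
ptr 238 154.2 [477.1 382.3] 184.0
ptr 239 154.22 [474.7 382.3] 186.0
ptr 240 154.26 [472.3 382.2] 179.0
ptr 241 154.46 [469.8 381.8] 143.0
ptr 242 154.52 [467.4 381.7] 128.0
ptr 243 154.54 [465. 381.8] 132.0
ptr 244 154.55 [462.6 381.8] 138.0
ptr 245 154.56 [460.2 381.8] 138.0
ptr 246 154.56 [457.8 381.9] 139.0
ptr 247 154.56 [455.4 381.9] 138.0
ptr 248 154.55 [453. 382.] 141.0
ptr 249 154.53 [450.6 382.1] 148.0
ptr 250 154.48 [448.2 382.3] 70.0
mark 254 155.0 [438.7 381.8] 156.0
mark 255 155.05 [436.3 381.8] 153.0
mark 256 155.07 [433.9 381.8] 154.0
mark 257 155.11 [431.5 381.7] 161.0
mark 258 155.1 [429.1 381.8] 160.0
mark 259 154.94 [426.7 382.3] 114.0
ptr 296 315.85 [480.7 384.1]
ptr 298 316.11 [476.9 384. ]
ptr 300 316.35 [473.2 384. ]
ptr 302 316.72 [469.4 384.2]
ptr 304 316.91 [465.6 384. ]
ptr 306 317.04 [461.9 383.6]
ptr 308 317.37 [458.1 383.8]
ptr 310 317.79 [454.2 384.1]
ptr 312 317.97 [450.5 383.9]
mark 317 319.16 [441.  383.2] [149
mark 318 319.34 [439.1 383.3] [150
mark 319 319.42 [437.3 383.2] [150
mark 320 319.53 [435.4 383.1] [150
mark 321 319.4 [433.6 382.5] [151,
mark 322 320.04 [431.6 383.7] [149
mark 323 320.17 [429.7 383.7] [148
mark 324 320.26 [427.8 383.6] [147
mark 325 319.99 [426.1 382.6] [149
mark 326 319.31 [424.4 380.5] [148
```

View pics/s36.png

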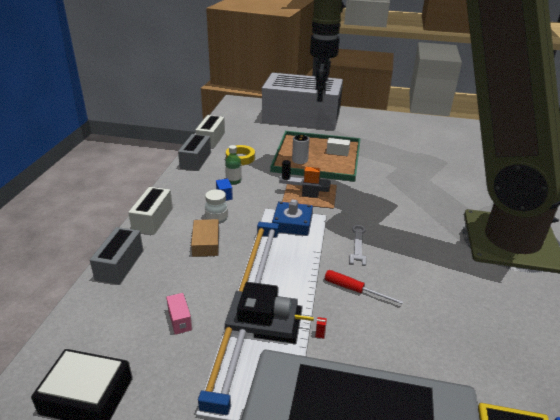

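View pics/t36c.png

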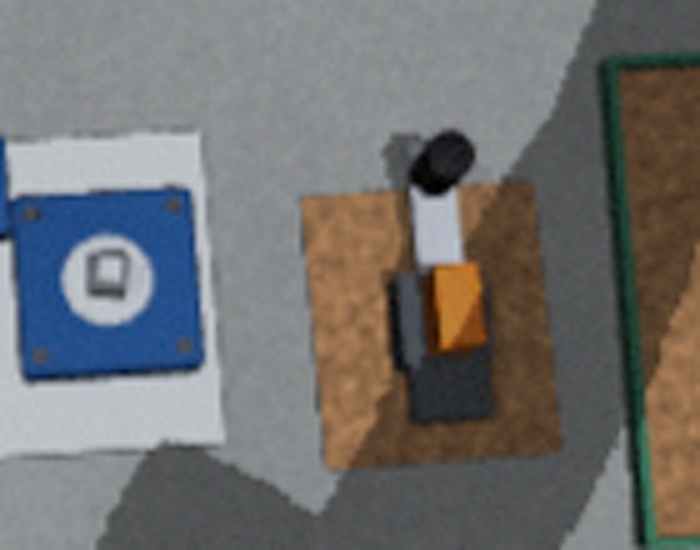

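View pics/t36.png

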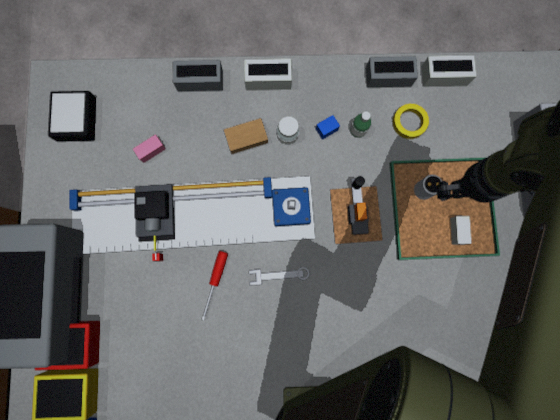

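```bash
python3 -c "
from cell import order; print(order.finish_job())"
```

```text
the job is handed in; nothing more can be done
None
```

The job is handed in, at about 55 s on the robot's clock, with the arm clear of everything.

- **Parts:** I found two parts on the bed, the capacitor and one white resistor, and put both in the tray. They stood upright there in the last pictures and the bed was clear. The pink look-alike was left alone.
- **Winding:** I fitted the crank on the shaft and wound about 3.1 turns clockwise by its knob.
- **Pointer at the mark:** after the crank came off, the two cameras disagreed slightly. The top view puts the pointer within about 0.2 mm of the white line, and the side view about 0.7 mm short of it. The side camera also showed a bias of a few pixels, so I trusted the top one.
- **Crank:** it stands upright, within about 2 mm of the middle of its cork pad by my estimate.
- **Everything else:** I saw no change to the other things in the final pictures, and contact forces in the readings stayed under about 12 N.

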